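# Refill the spring-loaded carton dispenser on a hardware-shop counter and bolt it

## Task

Refill the leaning spring-loaded dispenser on the counter: lay the thick carton flat in its mouth and push it down onto the sprung platform until the two spring catches snap over it and hold it down, then push the thin carton down on top of it in the same way. Then lift the bolt beside the mouth over its hump and slide it across the mouth until it drops into the far notch, and let go of everything. Leave the big carton, sealant cartridge and spray can where they stand.

Things in the scene. Friction and masses are not known exactly. Their poses are not given: they have to be found in the camera images.
- thick_carton_centre (a point): Thick carton, plain brown cardboard with paper labels, 120 x 56 x 46 mm, about 0.28 kg, starting flat on the counter. The point is its centre, half-way up; its x axis runs along the 120 mm length, y along the 56 mm width, z up along the 46 mm thickness. Either end may lead; either large face may be up.
- thin_carton_centre (a point): Thin carton, the same cardboard and footprint but thinner: 120 x 56 x 32 mm, about 0.20 kg, starting flat on the counter. The point is its centre, half-way up; axes as for the thick carton.
- well: Dispenser's fixed grey metal well, leaning 30 deg, mouth facing up and towards the robot. Origin: mouth centre, about 160 mm up. z: straight out of the mouth; x: up-slope, along its long side; y: across. Inside 127 (x) x 62 (y) mm, walls 4 mm, flared lip 10 mm high. Both long walls have finger cut-outs at the middle, x -30 to 30 mm, 26 mm deep. Cartons go in along -z, flat, length along x.
- catch_high (a point): Spring catch at the well's upper short end, 30 mm wide, jutting 9 mm in; the point is its tip's underside, well z = -14 mm. Top is a ramp from z = 0 to -12. A carton pushed down wedges it aside (about 2 N); once the carton's top is below z = -14 it snaps over and holds it against the platform's spring. A carton pushed in on top wedges it aside again. Pushing home takes 6 to 20 N.
- catch_low (a point): The same catch at the well's lower short end; both must snap over a carton. A carton must be pushed, in one stroke, until its top is a few mm below the catches (well z about -20 mm), then it springs back up against them. The second carton first rests on the ramps (underside at about z = -3 mm); let go part-way past the catches, the whole pile springs up out of the mouth.
- platform (a joint): How far the sprung platform (118 x 54 mm) has sunk along the well's -z (m), 0 to 0.095. At 0 its top is at well z = -18 mm. Spring: 4 N at 0, plus 80 N per metre. Reads about 0.042 with the thick carton held under the catches, about 0.074 with both.
- bolt_knob (a point): Grip point of the bolt's black knob, a block 30 x 14 x 32 mm (well's x, y, z); its top is 12 mm further out along well z. It stands on a steel bar 14 mm wide (top 20 mm below this point) along the well's y, at x = 46 mm beside the mouth's +y side, 4 mm above the mouth plane. Open: knob at y = 104 mm, bar end at y = 36, clear of the mouth. Its guide has two notches with a hump between.
- bolt_slide (a joint): How far the bolt has slid along the well's -y, across the mouth (m): 0 open (start, up to 0.0015), 0.046 fully closed. A hump blocks it from 2 mm on unless the bolt is lifted by 9 mm or more; it drops into the far notch past 41 mm.
- bolt_lift (a joint): How far the bolt is lifted along the well's z (m), 0 to 0.016; weight and a light spring (2 to 3 N in all) pull it back. 0 in either notch, 0.009 when it rides on the hump.
- big_carton_centre (a point): Bystander: larger cardboard carton, 160 (x) x 90 (y) x 75 mm; the point is its centre.
- cartridge_centre (a point): Bystander: standing white sealant cartridge with a nozzle, 48 mm diameter, 235 mm tall; the point is on its axis 110 mm up.
- can_centre (a point): Bystander: standing spray can, 62 mm diameter, 160 mm tall; the point is on its axis 80 mm up.
Mind the look-alikes: they are no part of the job. What is shaped like the part that bears thick_carton_centre but purple is not meant.

How it is judged:
By the outcome, as a careful person would: the job done as asked, in the order asked, and still so for the second after the job is handed in, with the robot touching nothing.
It also fails if it takes over 72 s, if anything falls off the work surface, if the arm or the gripper's body presses on something with over 40 N, if the wrist force passes 120 N, or if a joint passes its speed limit or range.

## Robot

A 6-joint arm with a two-finger parallel gripper is mounted at the origin on the work surface. World frame = base frame: x ahead of the robot, y to its left, z up, the work surface at z = 0. Lengths are in m, angles in degrees, forces in N, time in s.
With the tool pointing down it reaches from about 0.4 to 0.825 m from the base axis. Payload 7 kg.
Tool frame: the origin (TCP) lies at the very end of the fingers, on their centre line; the grasp point (between the pads) lies 19 mm behind it; z points along the fingers, y is the line along which they close (so a half turn about z gives the same grasp; the last joint's range is limited). The gripper opens to 88 mm and grips with 3 to 60 N. Pads are 19 mm wide; open, the fingers measure 130 mm over their backs; the gripper's body (78 mm by 193 mm) begins 47 mm behind the grasp point.
Start: joints at [-51.503, 20.546, 0.682, 0, -70.136, -16.507], TCP at [0.253, -0.626, 0.2] pointing down, gripper open.
Joint ranges: [-176.03, 176.03], [-82.01, 121.73], [-58.28, 71.71], [-173.87, 95.51], [-174.79, -0.11], [-173.66, 173.66]. Speed limits (degrees/s): [136.94, 136.94, 172.46, 180, 180, 180].

## Interface

Orientations are given as [roll, pitch, yaw] about the fixed x, y, z axes, in that order (R = Rz(yaw) Ry(pitch) Rx(roll)).
In Python, from plant import get_state, capture, close_job, regions_of gives the robot as it stands.
- The arm moves only by the tool jog_arm, never from a script. Its argument "moves" is a list of rows, each a list of 3 entries, a list of its own where there are three numbers: the shift along the tool's x, y, z in cm, then the turn about the tool's z in degrees, then the finger opening in cm, from 0 to 8.76. A call has 1 to 12 rows; each row shifts and turns the commanded pose from where the row before left it, along the tool's axes as they then stand; what a row does not reach is not made up. A row lasts 1/8 s, in which the tool goes at most 62.5 mm and 10.7 degrees, less where a joint would pass 70% of its speed; a pose out of reach is approached as far as the arm can. A call is refused whole if a number of a shift passes 6.25 or a number of a turn 10.7, either way. A call with a gripper value outside its range is refused whole. The fingers move at their own pace and stop on an object; "newtons" is the grip in N (left out, the last holds). Time passes only in rows, so rows that do not move let the fingers close. It gives the time, the measured TCP pose, the force, the opening and the grip force at its end, in the units of the state.
- get_state(): the state, without advancing time (a new reading comes with each control period).
- capture(name): name is "scene" or "side" or "wrist"; returns a dict with "pixels" (480x640x3 uint8, blue, green, red), "mtx" (3x3 intrinsics, pixels), "world_from_camera" (4x4, takes a point from camera to world coordinates); the wrist camera has in their place "hand_eye" (4x4, takes a point from camera to tool coordinates, whose origin is the TCP and whose axes are the flange's). Camera axes: x right, y down, z forward; pixel columns grow to the right and rows downward; lengths in m; the calibration is good to about 2 mm. A picture is of the moment at which its call begins: read the wrist's pose just before it. There is no depth.
- close_job(): hands the job in; it is judged then, once.
Trained networks look in a picture, given as the dict that the camera call returned (one of the last four; its "shot" number tells which), for a name from the list of things; names that differ only in an ending like _2 or _b are one class to them, and where a whole thing is asked for, a point or a joint stands for the part that bears it (a point fixed in the world has none). Each returns a list of dicts, best first, with "confidence" (0 to 1); they miss things now and then, are a little off and sometimes report something else, mostly with a low value. They report only what shows in the picture. A call takes as long as a camera call. They do not tell look-alikes from the thing itself.
- regions_of(picture, thing): "pixels" (480x640 bool, what is visible of it) and "pixel" ([column, row] in pixels, amid what is visible of it).
The state is a dict: "time_s": time; "joints": joint angles; "qd": joint speeds; "joint_torque": joint torques, N m; "tcp_pos": TCP position; "eef_rot": TCP orientation; "contact_force": force on the tool from outside, world axes, zero at the start; "moment": the same for the moment, N m; "gripper_width": finger opening in m; "gripper_force": force on a finger pad.
Only numpy, scipy, OpenCV 4.12 (cv2) and the standard library are available. Lean on these libraries where they do the work, as an engineer would, in place of code of your own. Each camera call takes 0.05 s, during which the arm holds its last target. There are 200 camera calls.

## Working session

There is one attempt and no reset: what is moved stays moved. The work goes in short steps, Python scripts to look and compute and a tool call to move; the robot and the scene stay as the last step left them, time stands still between calls to the robot, and variables do not carry over. Pictures are saved under pics/ and viewed, at most 10 in all, crops included, and the job is handed in when it is done.

Besides the shell and the picture viewer there is one more tool, called after "Call:" as a command line: name --argument value ..., lists and objects as JSON in quotes. jog_arm: Moves the arm, as the interface text tells. Its arguments: {"type":"object","properties":{"moves":{"type":"array"},"newtons":{"type":"number"}},"required":["moves"]}

```bash
mkdir -p pics; ls; cat > h.py <<'E'
import numpy as np,cv2
from plant import *
from scipy.spatial.transform import Rotation as R
def ray(p,px):
    K=p["mtx"];T=np.array(p["world_from_camera"])
    d=np.linalg.inv(K)@np.array([px[0],px[1],1.]);return T[:3,3],T[:3,:3]@d
def onz(p,px,z):
    o,d=ray(p,px);return o+d*(z-o[2])/d[2]
def proj(p,X):
    T=np.linalg.inv(np.array(p["world_from_camera"]));X=np.atleast_2d(X)
    c=X@T[:3,:3].T+T[:3,3];u=c@np.array(p["mtx"]).T;return u[:,:2]/u[:,2:]
E
python3 - <<'E'
from h import *
s=get_state();print(s)
for n in("scene","side"):
    p=capture(n);cv2.imwrite(f"pics/{n}0.png",p["pixels"]);print(n,np.round(p["world_from_camera"],3).tolist(),np.round(p["mtx"],0).tolist())
    for t in("thick_carton_centre","thin_carton_centre","well","bolt_knob","catch_high","catch_low","big_carton_centre","platform","can_centre","cartridge_centre"):
        for r in regions_of(p,t)[:4]:
            print(t,round(r["confidence"],2),np.round(r["pixel"]),r["pixels"].sum())
E
```

```text
pics
{'time_s': 0.0, 'joints': array([-5.15030350e+01,  2.05906827e+01,  6.34113209e-01, -2.01232733e-02,
       -7.01361938e+01, -1.65072188e+01]), 'qd': array([-0.02734483, -0.03005971,  0.06381181,  0.04467487, -0.02666536,
        0.02205717]), 'joint_torque': array([ 3.03870647e-04, -5.82716775e+01,  2.93062162e+01,  6.99715465e+00,
        7.05628467e-03, -1.24163557e-04]), 'tcp_pos': array([ 0.25252244, -0.62540972,  0.19903379]), 'eef_rot': array([ 1.79905685e+02, -8.22240333e-03, -1.58017100e+02]), 'contact_force': array([0.54783312, 0.37272796, 0.21757913]), 'moment': array([-0.03384152, -0.01818715,  0.00869889]), 'gripper_force': 0.0, 'gripper_width': 0.08773424002666558}
scene [[-0.278, 0.573, -0.771, 1.478], [0.96, 0.183, -0.21, 0.225], [0.02, -0.799, -0.601, 0.915], [0.0, 0.0, 0.0, 1.0]] [[543.0, 0.0, 316.0], [0.0, 543.0, 231.0], [0.0, 0.0, 1.0]]
thick_carton_centre 0.85 [241. 213.] 968
thick_carton_centre 0.68 [167. 240.] 1249
thick_carton_centre 0.67 [272. 256.] 299
well 0.63 [388. 266.] 3050
bolt_knob 0.64 [437. 251.] 159
catch_low 0.38 [273. 254.] 299
catch_low 0.33 [389. 269.] 3040
big_carton_centre 0.89 [170. 287.] 3668
big_carton_centre 0.63 [221. 279.] 1520
can_centre 0.95 [286. 293.] 1824
cartridge_centre 0.58 [221. 282.] 1514
side [[-0.974, -0.172, 0.15, 0.333], [-0.228, 0.76, -0.609, 0.665], [-0.009, -0.627, -0.779, 1.048], [0.0, 0.0, 0.0, 1.0]] [[491.0, 0.0, 318.0], [0.0, 491.0, 235.0], [0.0, 0.0, 1.0]]
thick_carton_centre 0.91 [387. 246.] 1267
thick_carton_centre 0.88 [403. 201.] 1103
thick_carton_centre 0.78 [352. 162.] 1009
thick_carton_centre 0.36 [266. 232.] 1256
thin_carton_centre 0.75 [341. 194.] 962
well 0.89 [273. 303.] 4212
bolt_knob 0.85 [259. 315.] 380
catch_high 0.58 [268. 234.] 1268
catch_low 0.3 [269. 233.] 1274
big_carton_centre 0.59 [298. 166.] 1705
big_carton_centre 0.25 [272. 184.] 895
can_centre 0.65 [268. 232.] 1232
cartridge_centre 0.95 [272. 184.] 823
```

View pics/scene0.png

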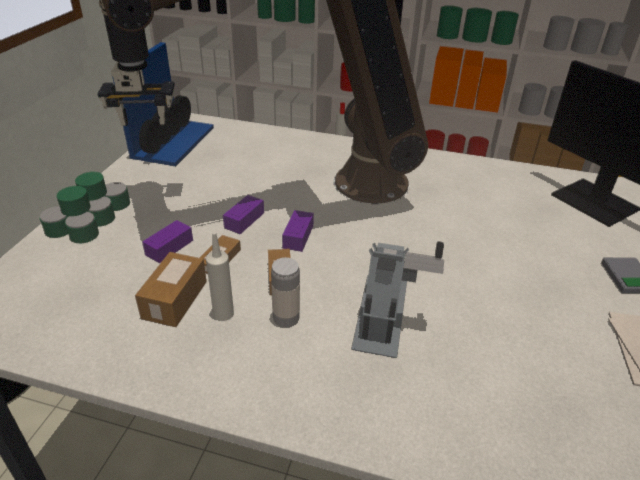

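View pics/side0.png

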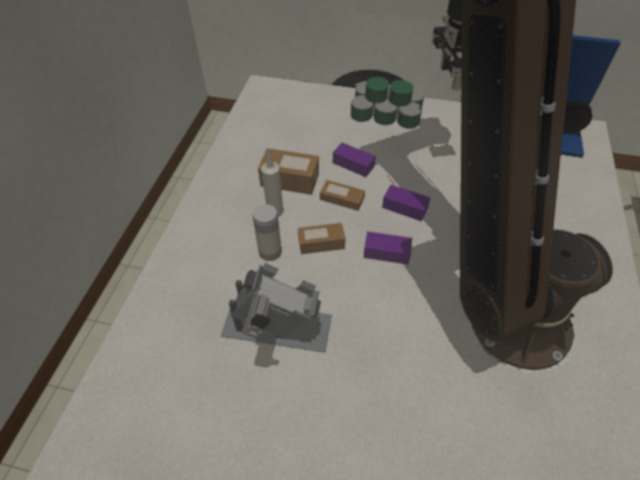

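Brown cartons: side (321,237) beside the can and (341,194) further off. The three purple ones, (387,247), (406,202) and (354,159), are look-alikes and not meant. An enlarged crop should confirm this and show the well.

```bash
python3 - <<'E'
import cv2,numpy as np
a=cv2.imread("pics/side0.png");b=cv2.imread("pics/scene0.png")
A=cv2.resize(a[140:360,210:440],None,fx=3.4,fy=2.7,interpolation=3)
A=cv2.resize(a[145:355,200:440],(400,350),interpolation=3)
A=cv2.resize(a[150:360,215:375],(400,525),interpolation=3)
B=cv2.resize(b[215:365,255:455],(400,300),interpolation=3)
C=np.zeros((525,800,3),np.uint8);C[:,:400]=A;C[:300,400:]=B
D=cv2.resize(b[215:327,195:345],(300,224),interpolation=3);C[301:525,400:700]=D
cv2.imwrite("pics/crop1.png",C)
E
```

```text
(no output)
```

View pics/crop1.png

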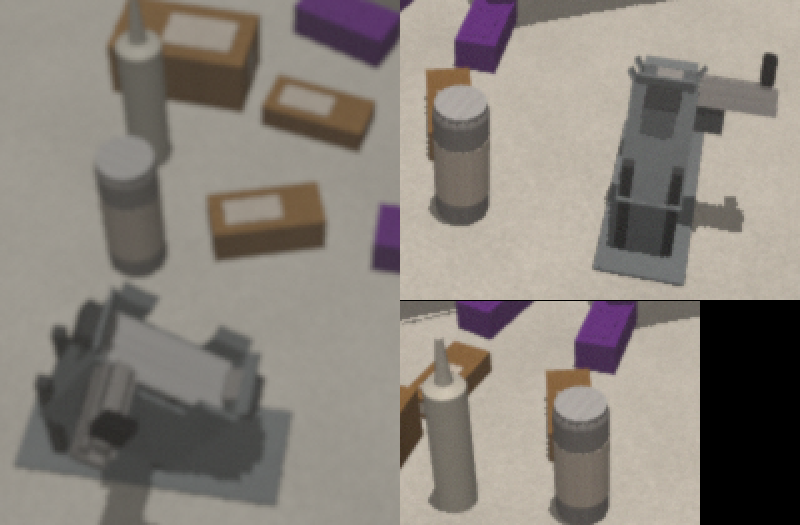

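Cartons confirmed: thick at side (321,237) and thin at side (341,194), both brown with labels, with purple ones excluded. The well's base plate corners are near side px (221,336), (325,352) and (332,314), and the knob is at about (260,322).

```bash
cat >> h.py <<'E'
from scipy.optimize import minimize
def boxc(c,yaw,dim,z0=0):
    s=np.array([[i,j,k] for i in(-.5,.5) for j in(-.5,.5) for k in(0,1)])*dim
    Rz=R.from_euler('z',yaw,degrees=True).as_matrix();return s@Rz.T+[c[0],c[1],z0]
def hull(p,X,S=4):
    m=np.zeros((480*S,640*S),np.uint8);q=(proj(p,X)+.5)*S
    cv2.fillConvexPoly(m,cv2.convexHull(q.astype(np.float32)).astype(np.int32),255);return cv2.resize(m,(640,480),interpolation=cv2.INTER_AREA)/255.
def fitbox(p,mask,dim,c0):
    best=None
    f=lambda v:1-np.minimum(hull(p,boxc(v[:2],v[2]*100,dim)),mask).sum()/np.maximum(hull(p,boxc(v[:2],v[2]*100,dim)),mask).sum()
    for y in range(0,180,30):
        v0=np.array([c0[0],c0[1],y/100.])
        r=minimize(f,v0,method="Nelder-Mead",options=dict(initial_simplex=[v0,v0+[.02,0,0],v0+[0,.02,0],v0+[0,0,.2]],xatol=1e-4,fatol=1e-4))
        if best is None or r.fun<best.fun:best=r
    return best.x*[1,1,100],1-best.fun
def wristpic():
    s=get_state();p=capture("wrist");T=np.eye(4);T[:3,:3]=R.from_euler('xyz',s["eef_rot"],degrees=True).as_matrix();T[:3,3]=s["tcp_pos"]
    p["world_from_camera"]=T@np.array(p["hand_eye"]);return p,s
E
python3 - <<'E'
from h import *
p=capture("side")
hsv=cv2.cvtColor(p["pixels"],cv2.COLOR_BGR2HSV)
for nm,px in(("thick",(321,237)),("thin",(341,194))):
    c0=onz(p,px,.02)
    br=((hsv[...,0]<22)&(hsv[...,1]>90)).astype(np.uint8)
    n,l=cv2.connectedComponents(br);m0=(l==l[px[1]+8,px[0]+8 if nm=="thin" else px[0]]).astype(np.uint8)
    cs,_=cv2.findContours(m0,0,1);m=cv2.fillPoly(np.zeros_like(m0),cs,1).astype(float)
    print(nm,c0.round(3),m.sum(),cv2.boundingRect(m0))
    for h in(.046,.032):print(h,fitbox(p,m,np.array([.12,.056,h]),c0))
print("plate",[onz(p,q,0.004).round(3) for q in((221,336),(325,352),(332,314))])
q=capture("scene")
ks=regions_of(p,"bolt_knob")[0];kq=regions_of(q,"bolt_knob")[0]
for r in(ks,kq):
    ys,xs=np.where(r["pixels"]);print(xs.min(),xs.max(),ys.min(),ys.max())
def tri(a,b):
    o1,d1=ray(p,a);o2,d2=ray(q,b);A=np.c_[d1,-d2];t=np.linalg.lstsq(A,o2-o1,rcond=None)[0];a=o1+d1*t[0];b=o2+d2*t[1];return (a+b)/2,np.linalg.norm(a-b)
print("knob",tri((260,320),(439,250)))
for n in("can","cartridge","big_carton"):
  a=regions_of(p,n+"_centre");b=regions_of(q,n+"_centre")
  a=max(a,key=lambda r:r["confidence"]);b=b[0];print(n,a["pixel"],b["pixel"],tri(a["pixel"],b["pixel"]))
E
```

```text
thick [ 0.521 -0.134  0.02 ] 302251.0 (0, 0, 640, 480)
0.046 (array([-1.36339327e-01,  2.69618431e-01,  1.66157664e+02]), np.float64(0.00937764944224706))
0.032 (array([ -0.07062659,   0.28795489, -10.77043132]), np.float64(0.008073578114955904))
thin [ 0.5   -0.301  0.02 ] 302251.0 (0, 0, 640, 480)
0.046 (array([ -0.13359539,   0.26584419, -18.89303954]), np.float64(0.009362573023161347))
0.032 (array([-1.36521767e-01,  2.84194897e-01,  1.84772782e+02]), np.float64(0.008199651750288584))
plate [array([0.686, 0.195, 0.004]), array([0.439, 0.18 , 0.004]), array([0.444, 0.08 , 0.004])]
250 268 295 329
407 443 242 259
knob (array([0.55559468, 0.23989921, 0.20787517]), np.float64(0.0035714730019648514))
can [267.4, 233.5] [285.2, 290.1] (array([ 0.64389241, -0.0678333 ,  0.08314483]), np.float64(0.003390198074050013))Traceback (most recent call last):
  File "<stdin>", line 21, in <module>
ValueError: max() iterable argument is empty
```

```bash
python3 - <<'E'
from h import *
p=capture("side")
hsv=cv2.cvtColor(p["pixels"],cv2.COLOR_BGR2HSV)
print(hsv[245,320],hsv[200,341],hsv[260,320])
br=((hsv[...,0]>5)&(hsv[...,0]<22)&(hsv[...,1]>105)&(hsv[...,2]>30)).astype(np.uint8)
n,l,st,_=cv2.connectedComponentsWithStats(br)
for nm,px in(("thick",(321,237)),("thin",(341,194))):
    i=[k for k in range(1,n) if st[k][4]>200 and st[k][0]<px[0]<st[k][0]+st[k][2] and st[k][1]<px[1]<st[k][1]+st[k][3]]
    print(nm,st[i]);i=i[0]
    cs,_=cv2.findContours((l==i).astype(np.uint8),0,1);m=cv2.fillPoly(np.zeros((480,640),np.uint8),cs,1).astype(float)
    c0=onz(p,px,.02)
    for h in(.046,.032):print(h,fitbox(p,m,np.array([.12,.056,h]),c0))
E
```

```text
[17 88 78] [13 89 77] [ 20  20 156]
thick [[299 224  45  21 334]]
0.046 (array([ 0.52471344, -0.15258352, 14.57371918]), np.float64(0.27370274795373695))
0.032 (array([ 0.52625417, -0.15323564, 17.31196918]), np.float64(0.31626673796314864))
thin [[321 182  43  22 264]]
0.046 (array([  0.49905837,  -0.31845094, 183.30542897]), np.float64(0.24682124158563945))
0.032 (array([ 0.49821628, -0.31665927,  4.77870166]), np.float64(0.2886456321098948))
```

```bash
python3 - <<'E'
from h import *
p=capture("side")
hsv=cv2.cvtColor(p["pixels"],cv2.COLOR_BGR2HSV)
br=((hsv[...,0]>5)&(hsv[...,0]<24)&(hsv[...,1]>60)&(hsv[...,2]>20)).astype(np.uint8)
n,l,st,_=cv2.connectedComponentsWithStats(br)
for nm,px in(("thick",(321,237)),("thin",(341,194))):
    i=[k for k in range(1,n) if st[k][4]>200 and st[k][0]<px[0]<st[k][0]+st[k][2] and st[k][1]<px[1]<st[k][1]+st[k][3]]
    print(nm,st[i]);i=i[0]
    m0=(l==i).astype(np.uint8);m0=cv2.morphologyEx(m0,cv2.MORPH_CLOSE,np.ones((3,3)))
    cs,_=cv2.findContours(m0,0,1);m=cv2.fillPoly(np.zeros((480,640),np.uint8),cs,1).astype(float)
    c0=onz(p,px,.02)
    for h in(.046,.032):print(h,fitbox(p,m,np.array([.12,.056,h]),c0))
E
```

```text
thick [[298 223  47  30 917]]
0.046 (array([ 0.51949638, -0.1296871 , 20.28060824]), np.float64(0.9082866807902092))
0.032 (array([ 5.20996435e-01, -1.35742312e-01,  2.02055165e+02]), np.float64(0.9260675955341439))
thin [[320 180  45  30 658]]
0.046 (array([  0.49612395,  -0.29831182, 178.09458829]), np.float64(0.7566387322761827))
0.032 (array([  0.49906685,  -0.30393353, 169.72795337]), np.float64(0.8832130784012138))
```

Call:
jog_arm --moves '[[[-3.6,2.95,0],0,8.76],[[-3.6,2.95,0],0,8.76],[[-3.6,2.95,0],0,8.76],[[-3.6,2.95,0],0,8.76],[[-3.6,2.95,0],0,8.76],[[-3.6,2.95,0],0,8.76],[[-3.6,2.95,0],0,8.76],[[-3.6,2.95,0],0,8.76],[[-3.6,2.95,0],0,8.76],[[-3.6,2.95,0],0,8.76],[[-3.6,2.95,0],0,8.76],[[-3.6,2.95,0],0,8.76]]' --newtons 12

```text
time_s: 3.1
tcp_pos: [0.5214, -0.1344, 0.2003]
eef_rot: [-180.0, 0.0, -158.0]
contact_force: [-0.6, -0.9, 0.4]
gripper_width: 0.0875
gripper_force: 0.0
```

```bash
cat >> h.py <<'E'
def brown(p):
    hsv=cv2.cvtColor(p["pixels"],cv2.COLOR_BGR2HSV)
    b=((hsv[...,0]>5)&(hsv[...,0]<24)&(hsv[...,1]>60)&(hsv[...,2]>20)).astype(np.uint8)
    return cv2.morphologyEx(b,cv2.MORPH_CLOSE,np.ones((3,3)))
def blob(b,px):
    n,l,st,ce=cv2.connectedComponentsWithStats(b)
    k=[k for k in range(1,n) if st[k][4]>200]
    if not k:return None
    i=min(k,key=lambda k:np.hypot(*(ce[k]-px)))
    cs,_=cv2.findContours((l==i).astype(np.uint8),0,1);return cv2.fillPoly(np.zeros((480,640),np.uint8),cs,1).astype(float)
E
python3 - <<'E'
from h import *
p,s=wristpic();cv2.imwrite("pics/w1.png",p["pixels"])
print(s["tcp_pos"],s["eef_rot"],np.round(p["hand_eye"],3).tolist(),np.round(p["mtx"]).tolist())
for c in((.521,-.134),(.499,-.304)):
    px=proj(p,[c[0],c[1],.03])[0];print(px)
    m=blob(brown(p),px)
    if m is not None:
        print(m.sum())
        for h in(.046,.032):print(h,fitbox(p,m,np.array([.12,.056,h]),c))
E
```

```text
[ 0.52139696 -0.13440722  0.20030222] [-1.79983691e+02  3.65000186e-02 -1.57997773e+02] [[0.0, -0.957, -0.29, 0.079], [1.0, -0.0, 0.001, -0.001], [-0.001, -0.29, 0.957, -0.185], [0.0, 0.0, 0.0, 1.0]] [[386.0, 0.0, 318.0], [0.0, 386.0, 241.0], [0.0, 0.0, 1.0]]
[319.46271729 211.41765286]
8012.0
0.046 (array([ 0.51877074, -0.12794214, 21.67814795]), np.float64(0.9639148220975332))
0.032 (array([ 0.51955693, -0.12697862, 21.63261688]), np.float64(0.9575296706905179))
[149.39715389 117.65813912]
10108.0
0.046 (array([ 0.49784485, -0.29618256, -8.59889316]), np.float64(0.8435263619581299))
0.032 (array([ 0.4970265 , -0.30242504, -9.17521065]), np.float64(0.9448301906162121))
```

View pics/w1.png

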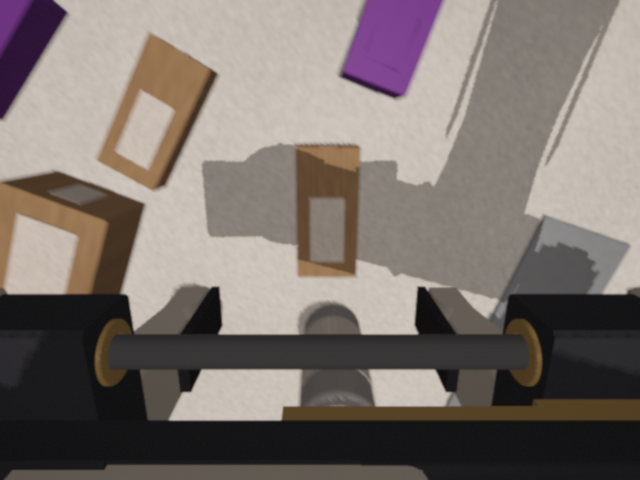

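Wrist view: thick carton at (328,210), thin one at (158,110), big carton lower left, can at (335,360). Grasping the thick carton now.

Call:
jog_arm --moves '[[[0,0.7,4.0],0,8.76],[[0,0,5.0],0,8.76],[[0,0,5.0],0,8.76],[[0,0,3.0],0,8.76],[[0,0,1.3],0,8.76],[[0,0,0],0,4.0],[[0,0,0],0,4.0],[[0,0,0],0,4.0],[[0,0,0],0,4.0],[[0,0,0],0,4.0],[[0,0,0],0,4.0]]' --newtons 12

```text
time_s: 4.53
tcp_pos: [0.5187, -0.1293, 0.0179]
eef_rot: [-180.0, 0.1, -158.0]
contact_force: [-1.4, 2.1, 6.9]
gripper_width: 0.0555
gripper_force: 12.0
```

Call:
jog_arm --moves '[[[0,0,-3.0],0,4.0],[[0,0,-5.0],0,4.0],[[0,0,-5.0],0,4.0],[[0,0,-5.0],0,4.0],[[-2.25,2.9,-2.3],2.4,4.0],[[-2.25,2.9,-2.3],2.4,4.0],[[-2.25,2.9,-2.3],2.4,4.0],[[-2.25,2.9,-2.3],2.4,4.0],[[-2.25,2.9,-2.3],2.4,4.0],[[-2.25,2.9,-2.3],2.4,4.0],[[-2.25,2.9,-2.3],2.4,4.0],[[-2.25,2.9,-2.3],2.4,4.0]]'

```text
time_s: 6.02
tcp_pos: [0.6379, 0.1383, 0.3811]
eef_rot: [-180.0, -0.1, -177.3]
contact_force: [1.2, 0.4, -2.6]
gripper_width: 0.0553
gripper_force: 12.0
```

```bash
python3 - <<'E'
from h import *
p,s=wristpic();np.save("pics/w2.npy",dict(p),allow_pickle=True)
im=p["pixels"];cv2.imwrite("pics/w2.png",cv2.resize(im[0:240,160:480],(800,600),interpolation=3))
print(s["tcp_pos"],s["eef_rot"],s["contact_force"],s["gripper_width"])
def wp(o,yaw,X):
    M=(R.from_euler('z',yaw,degrees=True)*R.from_euler('y',-30,degrees=True)).as_matrix();return np.array(X)@M.T+o
print(proj(p,wp(np.array([.536,.134,.16]),3,[[63.5e-3,31e-3,0],[63.5e-3,-31e-3,0],[-63.5e-3,31e-3,0],[-63.5e-3,-31e-3,0],[.046,.104,.042]])).round())
E
```

```text
[0.63794529 0.13830338 0.38106839] [-1.79999955e+02 -7.18752674e-02 -1.77275492e+02] [ 1.22563947  0.39527839 -2.61264334] 0.0553249202872363
[[352. 159.]
 [287. 159.]
 [349.  45.]
 [289.  45.]
 [441. 118.]]
```

View pics/w2.png

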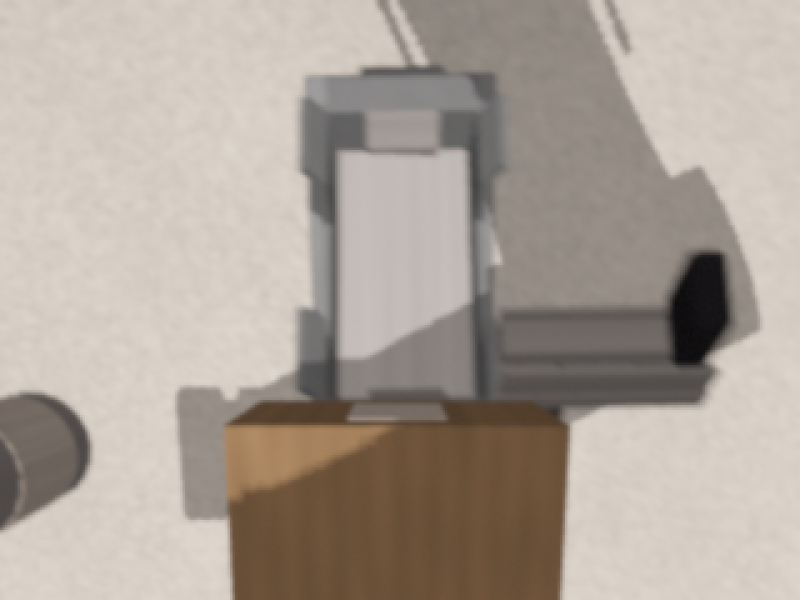

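Wrist view (crop px/2.5+160): platform's low corners at (294.8,60) and (347.2,60), bar end at (360,126)–(360,144), and knob top low edge at (437,101)–(450,101). Fitting the well pose to these.

```bash
cat >> h.py <<'E'
def WR(yaw):return (R.from_euler('z',yaw,degrees=True)*R.from_euler('y',-30,degrees=True)).as_matrix()
def wp(v,X):return np.array(X)@WR(v[3]).T+np.array(v[:3])
E
python3 - <<'E'
from h import *
from scipy.optimize import least_squares
p=np.load("pics/w2.npy",allow_pickle=True).item()
X=np.array([[-59,-27,-18],[-59,27,-18],[39,36,10],[53,36,10],[31,97,42],[31,111,42]])/1000.
# image right = +y (knob right)
U=np.array([[294.8,60],[347.2,60],[360,126],[360,144],[437,101],[450.5,101]])
f=lambda v:(proj(p,wp(v,X))-U).ravel()
r=least_squares(f,[.536,.134,.16,3],x_scale=[.01,.01,.01,1]);print(r.x,f(r.x).reshape(-1,2).round(1))
g=lambda v:f([v[0],v[1],.16,v[2]])
r2=least_squares(g,[.536,.134,3],x_scale=[.01,.01,1]);print(r2.x,g(r2.x).reshape(-1,2).round(1))
v=[r2.x[0],r2.x[1],.16,r2.x[2]]
for n,k in(("side",(260,320)),("scene",(439,250))):
    q=capture(n);print(n,proj(q,wp(v,[[.046,.104,.026],[.046,.104,.042]])).round(),k)
    if n=="side":
        im=q["pixels"].copy();c=im[235:345,205:345]
        S=5.5;c=cv2.resize(c,None,fx=S,fy=S,interpolation=3)
        for vv,col in((v,(0,0,255)),(r.x,(0,255,0))):
          for X in([[63.5,31,0],[63.5,-31,0],[-63.5,-31,0],[-63.5,31,0]],[[59,27,-18],[59,-27,-18],[-59,-27,-18],[-59,27,-18]],[[31,97,42],[61,97,42],[61,111,42],[31,111,42]]):
            u=((proj(q,wp(vv,np.array(X)/1000.))+.5-[205,235])*S).astype(np.int32);cv2.polylines(c,[u],True,col,1)
        cv2.imwrite("pics/side_ov.png",c)
E
```

```text
[0.53491426 0.13584534 0.16290291 3.12707123] [[ 0.7 -0.7]
 [-0.9 -1.1]
 [ 0.4  3. ]
 [ 0.9 -1.3]
 [-1.9  0. ]
 [ 0.9 -0.1]]
[0.534749   0.13629899 3.15430847] [[ 1.3 -0.4]
 [-0.7 -0.8]
 [ 0.6  2.8]
 [ 1.1 -1.6]
 [-2.4 -0. ]
 [ 0.3 -0.2]]
side [[259. 322.]
 [263. 319.]] (260, 320)
scene [[439. 251.]
 [440. 243.]] (439, 250)
```

View pics/side_ov.png

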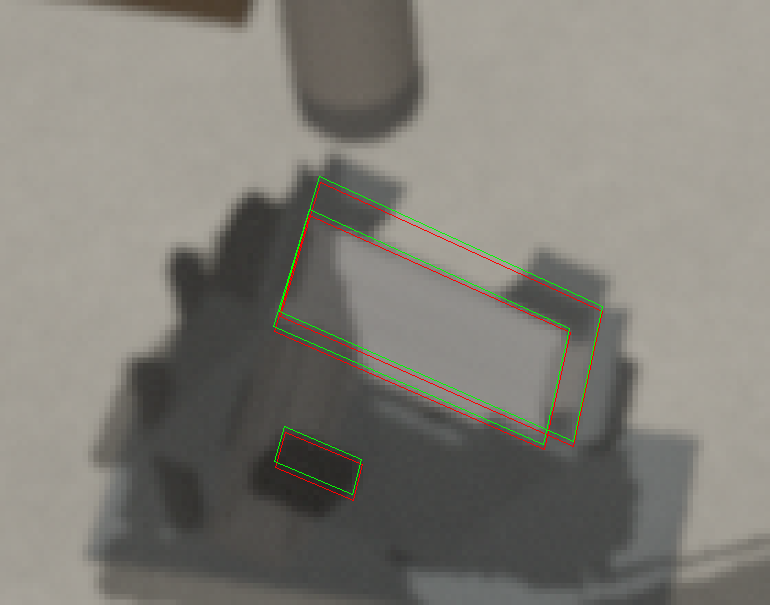

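The well model overlays correctly on the side view: v=(.535,.136,.161, yaw 3.15°). The tool only turns about its own z, so the carton has to be tilted 30° by pivoting it in the pads against the upper lip. Computing that path.

```bash
cat >> h.py <<'E'
V=[.5348,.1362,.161,3.15]
def rows(pts,off=.019,n=None):
    """well points(mm) of the point `off` above TCP -> tool deltas cm, at final well yaw"""
    s=get_state();y=np.deg2rad(s["eef_rot"][2]);c=s["tcp_pos"]
    A=np.array([[np.cos(y),np.sin(y),0],[np.sin(y),-np.cos(y),0],[0,0,-1]]).T
    for q in pts:
        t=wp(V,np.array(q)/1000.)-[0,0,off];d=(A.T@(t-c))*100;print(q,t.round(4),d.round(2));c=t
def inwell():
    s=get_state();g=(s["tcp_pos"]+[0,0,.019]-V[:3])@WR(V[3])*1000;print("G",g.round(1),"tcp@",(g-WR(V[3]).T@[0,0,19]).round(1),"Fw",(s["contact_force"]@WR(V[3])).round(1),"F",s["contact_force"].round(1),"w",s["gripper_width"].round(4),s["eef_rot"][2].round(2),"t",s["time_s"])
E
python3 - <<'E'
from h import *
inwell()
rows([(55,0,90),(38,0,62),(28,0,54),(19,0,46),(12,0,37),(10,0,34),(10,0,38),(0,0,41),(0,0,33)])
E
```

```text
Traceback (most recent call last):
  File "h.py", line 50, in inwell
    s=get_state();g=(s["tcp_pos"]+[0,0,.019]-V[:3])@WR(V[3])*1000;print("G",g.round(1),"tcp@",(g-WR(V[3]).T@[0,0,19]).round(1),"Fw",(s["contact_force"]@WR(V[3])).round(1),"F",s["contact_force"].round(1),"w",s["gripper_width"].round(4),s["eef_rot"][2].round(2),"t",s["time_s"])
                                                                                                                                                                                                               ^^^^^^^^^^^^^^^^^^^^^^^^
AttributeError: 'float' object has no attribute 'round'
```

```bash
sed -i 's/s\["gripper_width"\].round(4)/round(float(s["gripper_width"]),4)/' h.py; python3 - <<'E'
from h import *
inwell()
rows([(55,0,90),(38,0,62),(28,0,54),(19,0,46),(12,0,37),(10,0,34),(10,0,38),(0,0,41),(0,0,33)])
E
```

```text
G [208.9  -3.1 154.4] tcp@ [199.4  -3.1 137.9] Fw [-1.  -0.4 -2.8] F [ 0.5 -0.4 -2.9] w 0.0554 -177.12 t 6.175
(55, 0, 90) [0.5374 0.1363 0.2474] [10.11  0.26 13.27]
(38, 0, 62) [0.5367 0.1363 0.2147] [ 0.07 -0.    3.27]
(28, 0, 54) [0.5321 0.136  0.2028] [ 0.47 -0.    1.19]
(19, 0, 46) [0.5283 0.1358 0.1913] [ 0.38 -0.    1.14]
(12, 0, 37) [0.5267 0.1358 0.18  ] [ 0.16 -0.    1.13]
(10, 0, 34) [0.5265 0.1357 0.1764] [ 0.02 -0.    0.36]
(10, 0, 38) [0.5245 0.1356 0.1799] [ 0.2  -0.   -0.35]
(0, 0, 41) [0.5143 0.1351 0.1775] [ 1.02 -0.    0.24]
(0, 0, 33) [0.5183 0.1353 0.1706] [-0.4   0.    0.69]
```

Call:
jog_arm --moves '[[[2.5,0.1,3.3],-0.3,4.0],[[2.5,0.05,3.3],0,4.0],[[2.5,0.05,3.3],0,4.0],[[2.6,0.05,3.4],0,4.0],[[0.1,0,2.0],0,4.0],[[0,0,1.3],0,4.0],[[0.24,0,0.6],0,4.0],[[0.24,0,0.6],0,4.0],[[0.2,0,0.57],0,4.0],[[0.2,0,0.57],0,4.0],[[0,0,0],0,4.0]]' --newtons 8

```text
time_s: 7.55
tcp_pos: [0.5271, 0.1338, 0.1912]
eef_rot: [-180.0, -0.0, -176.9]
contact_force: [-1.6, -2.1, -1.6]
gripper_width: 0.055
gripper_force: 8.0
```

```bash
python3 - <<'E'
from h import *
inwell()
a=capture("side")["pixels"];b=capture("scene")["pixels"]
A=cv2.resize(a[190:350,195:335],(420,480),interpolation=3);B=cv2.resize(b[190:350,320:446],(378,480),interpolation=3)
cv2.imwrite("pics/tilt1.png",np.hstack([A,B]))
E
```

```text
G [17.8 -2.  46.5] tcp@ [ 8.3 -2.  30.1] Fw [-2.3 -2.  -0.5] F [-1.6 -2.1 -1.6] w 0.055 -176.9 t 7.55
```

View pics/tilt1.png

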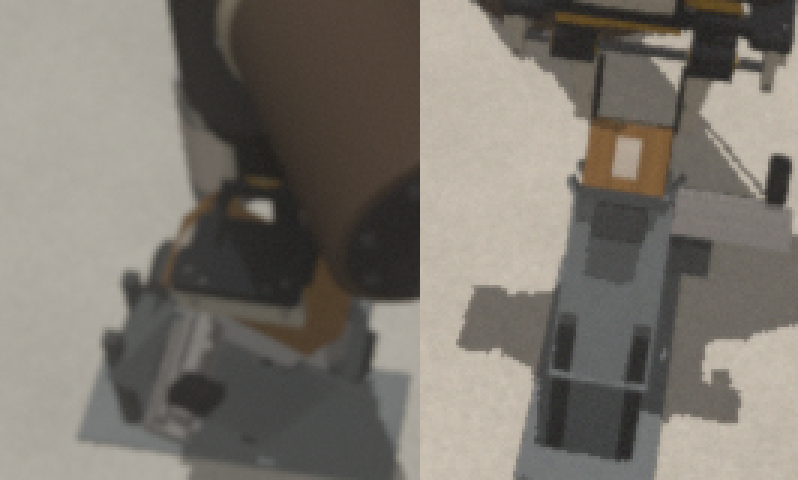

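Call:
jog_arm --moves '[[[0.1,0,0.5],0,4.0],[[0,0,0.5],0,4.0],[[0,0,0.5],0,4.0],[[0,0,0],0,4.0]]' --newtons 8

```text
time_s: 8.15
tcp_pos: [0.526, 0.1336, 0.1768]
eef_rot: [-180.0, -0.0, -176.9]
contact_force: [-5.8, 0.3, 5.2]
gripper_width: 0.055
gripper_force: 8.0
```

```bash
python3 - <<'E'
from h import *
inwell()
p,s=wristpic();b=capture("scene")["pixels"]
a=p["pixels"][0:300,170:470]
cv2.imwrite("pics/tilt2.png",np.hstack([cv2.resize(a,(400,400),interpolation=3),cv2.resize(b[190:290,320:446],(400,400),interpolation=3)]))
E
```

```text
G [ 9.7 -2.1 34.5] tcp@ [ 0.2 -2.1 18.1] Fw [-2.4  0.6  7.3] F [-5.8  0.3  5.2] w 0.055 -176.9 t 8.15
```

View pics/tilt2.png

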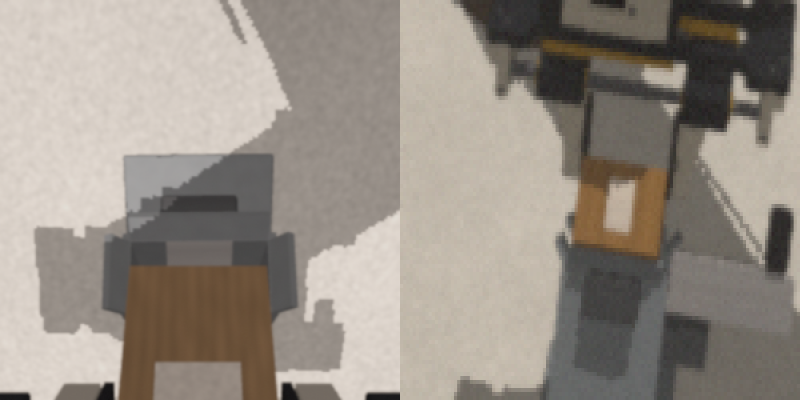

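Wrist view: the carton's near top edge is at about row 199 and 103 px wide, so it has tilted about 50°. The lip top is evidently at z≈10, so I'll turn it back 20° on the lower lip.

Call:
jog_arm --moves '[[[1.03,0,-1.78],0,4.0],[[1.02,0,-1.77],0,4.0],[[1.65,0,0.95],0,4.0],[[1.64,0,0.95],0,4.0],[[-0.55,0,0.95],0,4.0],[[-0.6,0,0.12],0,4.0],[[-0.58,0,0.12],0,4.0],[[-0.53,0,0.22],0,4.0],[[-0.53,0,0.21],0,4.0],[[0,0,0],0,4.0]]' --newtons 8

```text
time_s: 9.5
tcp_pos: [0.5011, 0.1323, 0.1764]
eef_rot: [-180.0, -0.0, -176.9]
contact_force: [-0.0, 0.4, -3.3]
gripper_width: 0.0555
gripper_force: 8.0
```

```bash
cat >> h.py <<'E'
def tilt(px=None):
    """brown top-near edge: its row and width from wrist picture -> tilt of the carton"""
    p,s=wristpic();b=brown(p);m=b[0:300,200:440]
    w=m.sum(1);r=np.where(w>70)[0]
    if len(r)==0:print("none");return p
    r0=r[0];r1=[r0+2,r0+6,r0+12,r0+25];print("row",r0,"widths",w[r1],"cols",[(np.where(m[q])[0].min()+200,np.where(m[q])[0].max()+200) for q in r1])
    return p
E
python3 - <<'E'
from h import *
inwell();p=tilt();np.save("pics/w4.npy",dict(p),allow_pickle=True);cv2.imwrite("pics/w4.png",p["pixels"][0:300,170:470])
E
```

```text
G [-12.2  -2.1  46.8] tcp@ [-21.7  -2.1  30.3] Fw [-1.6  0.4 -2.8] F [-0.   0.4 -3.3] w 0.0555 -176.94 t 9.5
row 173 widths [118 118 118 119] cols [(np.int64(259), np.int64(376)), (np.int64(259), np.int64(376)), (np.int64(259), np.int64(376)), (np.int64(259), np.int64(377))]
```

Row 173 and width 118 match the values predicted for exactly 30°. Centring and lowering into the mouth.

Call:
jog_arm --moves '[[[-0.5,0,-0.35],0,4.0],[[-0.49,0,-0.34],0,4.0],[[-0.25,0,0.43],0,4.0],[[-0.25,0,0.43],0,4.0],[[-0.2,0,0.35],0,4.0],[[0,0,0],0,4.0]]' --newtons 8

```text
time_s: 10.3
tcp_pos: [0.5173, 0.1331, 0.171]
eef_rot: [-180.0, -0.1, -176.9]
contact_force: [-0.7, 0.1, -2.5]
gripper_width: 0.0554
gripper_force: 8.0
```

```bash
python3 - <<'E'
from h import *
inwell();p=tilt();cv2.imwrite("pics/w5.png",p["pixels"][0:300,170:470])
b=capture("scene")["pixels"]
cv2.imwrite("pics/in1.png",np.hstack([cv2.resize(p["pixels"][0:300,170:470],(400,400),interpolation=3),cv2.resize(b[190:290,320:446],(400,400),interpolation=3)]))
E
```

```text
G [-0.8 -2.1 34. ] tcp@ [-10.3  -2.1  17.5] Fw [-1.8  0.1 -1.8] F [-0.7  0.1 -2.5] w 0.0554 -176.92 t 10.3
row 174 widths [116 117 117 118] cols [(np.int64(260), np.int64(375)), (np.int64(259), np.int64(375)), (np.int64(259), np.int64(375)), (np.int64(259), np.int64(376))]
```

View pics/in1.png

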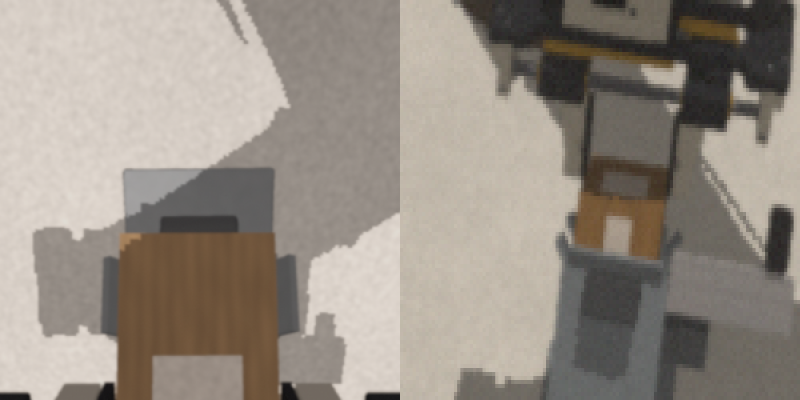

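Wrist and scene views: the carton is parallel to the mouth and inside the lip. I have one picture view left, so I'll go by the numbers from here. Lowering until contact.

Call:
jog_arm --moves '[[[-0.2,0,0.35],0,4.0],[[0,0,0],0,4.0]]'

```text
time_s: 10.65
tcp_pos: [0.5196, 0.1334, 0.168]
eef_rot: [-180.0, -0.0, -176.9]
contact_force: [-0.7, -0.2, -2.0]
gripper_width: 0.0551
gripper_force: 8.0
```

Call:
jog_arm --moves '[[[-0.2,0,0.35],0,4.0],[[0,0,0],0,4.0],[[-0.1,0,0.17],0,4.0],[[0,0,0],0,4.0]]'

```text
time_s: 11.15
tcp_pos: [0.523, 0.1337, 0.1629]
eef_rot: [180.0, 0.0, -176.9]
contact_force: [-0.9, -0.9, -2.2]
gripper_width: 0.0552
gripper_force: 8.0
```

```bash
python3 - <<'E'
from h import *
inwell();tilt()
E
```

```text
G [ 0.2 -1.9 24. ] tcp@ [-9.3 -1.9  7.6] Fw [-1.9 -0.9 -1.4] F [-0.9 -0.9 -2.2] w 0.0552 -176.91 t 11.15
row 177 widths [115 115 116 117] cols [(np.int64(260), np.int64(374)), (np.int64(260), np.int64(374)), (np.int64(260), np.int64(375)), (np.int64(259), np.int64(375))]
```

Call:
jog_arm --moves '[[[0,0,0],0,6.8],[[0,0,0],0,6.8],[[0,0,0],0,6.8],[[0,0,-2.5],0,6.8],[[0,0,-2.5],0,6.8],[[0,0,-1.0],0,0],[[1.1,-0.3,0.8],0,0],[[1.2,-0.3,0.8],0,0],[[0,0,0],0,0],[[0,0,0],0,0]]'

```text
time_s: 12.45
tcp_pos: [0.5, 0.1264, 0.2068]
eef_rot: [-180.0, -0.0, -176.9]
contact_force: [-0.7, -0.8, 0.1]
gripper_width: 0.0236
gripper_force: 0.0
```

```bash
python3 - <<'E'
from h import *
inwell();p=tilt();cv2.imwrite("pics/w6.png",p["pixels"])
b=brown(p)
n,l,st,ce=cv2.connectedComponentsWithStats(b);print(st[1:][st[1:,4]>300])
q=capture("scene");cv2.imwrite("pics/s6.png",q["pixels"])
bb=brown(q)[190:290,330:446];ys,xs=np.where(bb);print(xs.min()+330,xs.max()+330,ys.min()+190,ys.max()+190,len(xs))
for z in(-18,-12,-3): # expected outline of carton with underside at z
    X=[[sx*60,sy*28-2,z+k] for sx in(-1,1) for sy in(-1,1) for k in(0,46)];X=np.array(X)/1000.
    print(z,proj(p,wp(V,X)).round().astype(int).tolist(),proj(q,wp(V,X)).round().astype(int)[4:].tolist())
E
```

```text
G [ 1.8 -7.9 73.8] tcp@ [-7.7 -7.9 57.3] Fw [-0.6 -0.8  0.4] F [-0.7 -0.8  0.1] w 0.0236 -176.89 t 12.45
row 200 widths [89 89 89 91] cols [(np.int64(283), np.int64(371)), (np.int64(283), np.int64(371)), (np.int64(283), np.int64(371)), (np.int64(282), np.int64(372))]
[[  282   199    93   136  7778]
 [  242   318    17    70   773]
 [  378   318    17    69   765]
 [  119   369   431    53 10240]]
342 415 190 254 623
-18 [[290, 225], [284, 205], [365, 225], [374, 205], [287, 398], [280, 412], [370, 398], [381, 412]] [[372, 262], [375, 240], [398, 266], [402, 244]]
-12 [[289, 222], [283, 202], [366, 222], [375, 202], [286, 399], [279, 414], [372, 399], [383, 414]] [[372, 259], [375, 237], [399, 263], [402, 242]]
-3 [[288, 219], [282, 197], [368, 219], [378, 197], [285, 402], [277, 418], [374, 402], [386, 417]] [[373, 255], [376, 233], [399, 259], [403, 237]]
```

The carton's near top edge is at row 200, which matches it sitting in the mouth with its underside at z≈-8. Pushing home in one stroke.

Call:
jog_arm --moves '[[[-0.3,0,0.5],0,0],[[-0.3,0,0.5],0,0],[[-0.5,0,0.87],0,0],[[-0.5,0,0.87],0,0],[[-0.5,0,0.87],0,0],[[-0.5,0,0.87],0,0],[[-0.5,0,0.87],0,0],[[-0.5,0,0.87],0,0],[[-0.25,0,0.43],0,0],[[0,0,0],0,0],[[0,0,0],0,0]]'

```text
time_s: 13.92
tcp_pos: [0.5384, 0.1285, 0.1405]
eef_rot: [180.0, 0.0, -176.9]
contact_force: [-0.6, -0.0, 0.7]
gripper_width: 0.0003
gripper_force: 1.0
```

```bash
python3 - <<'E'
from h import *
inwell()
E
```

```text
G [ 2.  -7.9 -2.9] tcp@ [ -7.5  -7.9 -19.3] Fw [-0.2  0.   0.9] F [-0.6 -0.   0.7] w 0.0003 -176.91 t 13.925
```

```bash
python3 - <<'E'
from h import *
p=tilt();b=brown(p)
n,l,st,ce=cv2.connectedComponentsWithStats(b);print(st[1:][st[1:,4]>200])
q=capture("scene");bb=brown(q);n,l,st,ce=cv2.connectedComponentsWithStats(bb[180:330,240:450]);print([(s+[240,180,0,0,0]).tolist() for s in st[1:] if s[4]>15])
q=capture("side");bb=brown(q);n,l,st,ce=cv2.connectedComponentsWithStats(bb[220:360,200:400]);print([(s+[200,220,0,0,0]).tolist() for s in st[1:] if s[4]>15])
for z in(-14-46,-20-46,-30-46,-8):
    X=np.array([[sx*60,sy*28-2,z+46] for sx in(-1,1) for sy in(-1,1)])/1000.
    print(z,proj(p,wp(V,X)).round().astype(int).tolist())
E
```

```text
row 167 widths [112 112 113 114] cols [(np.int64(274), np.int64(385)), (np.int64(274), np.int64(385)), (np.int64(273), np.int64(385)), (np.int64(273), np.int64(386))]
[[  272   166   120   129 11983]
 [  298   318     9    70   480]
 [  330   318     9    69   482]
 [   62   387   429    35  7906]]
[[336, 180, 34, 21, 388], [401, 211, 7, 8, 36], [373, 218, 41, 17, 178], [393, 250, 9, 5, 29]]
[[267, 220, 132, 95, 5507], [265, 267, 7, 17, 60]]
-60 [[279, 184], [383, 184], [273, 426], [393, 426]]
-66 [[280, 188], [381, 188], [274, 423], [391, 423]]
-76 [[281, 194], [379, 194], [277, 419], [387, 419]]
-8 [[266, 136], [404, 136], [255, 464], [423, 464]]
```

```bash
python3 - <<'E'
from h import *
p,s=wristpic();a=capture("side")["pixels"];b=capture("scene")["pixels"]
f=lambda i,w,h:cv2.resize(i,(w,h),interpolation=3)
L=f(p["pixels"][90:440,200:460],446,600);Rr=np.vstack([f(a[215:345,205:359],354,300),f(b[190:320,320:473],354,300)])
cv2.imwrite("pics/push1.png",np.hstack([L,Rr]))
E
```

```text
(no output)
```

View pics/push1.png

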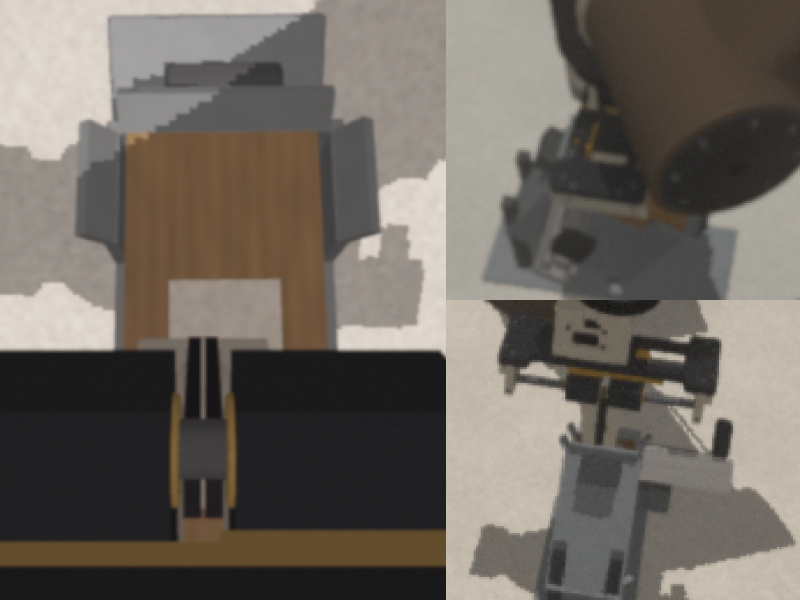

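The view shows the carton's near end still at lip level (wrist px (274–385,167), about z=+1), while its far end went deep. It is wedged about 20° off, so I'll push down the near half.

Call:
jog_arm --moves '[[[0.68,0,-1.17],0,0],[[0.67,0,-1.17],0,0],[[1.47,0,0.85],0,0],[[1.47,0,0.85],0,0],[[-0.36,0,0.63],0,0],[[-0.36,0,0.63],0,0],[[-0.36,0,0.63],0,0],[[0,0,0],0,0]]'

```text
time_s: 15.22
tcp_pos: [0.5073, 0.1269, 0.1278]
eef_rot: [-180.0, 0.0, -176.9]
contact_force: [-0.3, 0.7, 1.6]
gripper_width: 0.0003
gripper_force: 0.4
```

```bash
cat >> h.py <<'E'
def near(wide=56,quiet=False):
    """carton's top near edge in well coords (mm), from width and row; cross-check along ray for x=-60"""
    p,s=wristpic();b=brown(p)[0:330,200:470];w=b.sum(1);r=np.where(w>60)[0]
    if len(r)==0:print("no brown");return
    r0=r[0];row=b[r0+3];cs=np.where(row)[0]+200;u=(cs.min()+cs.max())/2
    out=[]
    o,d=ray(p,(u,r0));M=WR(V[3]);ow=(o-V[:3])@M*1000;dw=d@M
    D=386*wide/(len(cs)+.5);X1=ow+dw*D
    t=(-62-ow[0])/dw[0];X2=ow+dw*t
    print("near edge: row",r0,"cols",cs.min(),cs.max(),"by width",X1.round(1),"at x=-62",X2.round(1))
E
python3 - <<'E'
from h import *
inwell();near()
E
```

```text
G [-31.3  -7.8   1.7] tcp@ [-40.8  -7.8 -14.8] Fw [0.6 0.7 1.5] F [-0.3  0.7  1.6] w 0.0003 -176.92 t 15.225
near edge: row 231 cols 272 387 by width [-63.3  -3.3   5.4] at x=-62 [-62.   -3.4  10.5]
```

```bash
python3 - <<'E'
from h import *
w5=cv2.imread("pics/w5.png")
def prof(im,c0,rows):
    hsv=cv2.cvtColor(im,cv2.COLOR_BGR2HSV)
    b=((hsv[...,0]>5)&(hsv[...,0]<24)&(hsv[...,1]>60)&(hsv[...,2]>20))
    for r in rows:
        k=np.where(b[r])[0]
        print(r,(k.min()+c0,k.max()+c0,len(k)) if len(k) else None,im[r,318-c0].tolist())
print("w5");prof(w5,170,range(165,290,12))
p,s=wristpic();print("now");prof(p["pixels"][:,200:470],200,range(140,420,10));cv2.imwrite("pics/w7.png",p["pixels"])
E
```

```text
w5
165 None [54, 54, 56]
177 (np.int64(259), np.int64(375), 117) [59, 84, 110]
189 (np.int64(260), np.int64(376), 117) [58, 82, 109]
201 (np.int64(259), np.int64(376), 118) [57, 81, 106]
213 (np.int64(259), np.int64(377), 119) [56, 81, 107]
225 (np.int64(258), np.int64(377), 120) [57, 81, 107]
237 (np.int64(258), np.int64(377), 120) [57, 80, 106]
249 (np.int64(258), np.int64(378), 121) [56, 80, 106]
261 (np.int64(259), np.int64(378), 120) [57, 82, 107]
273 (np.int64(258), np.int64(378), 54) [129, 138, 149]
285 (np.int64(258), np.int64(378), 54) [133, 142, 154]
now
140 None [116, 121, 126]
150 None [97, 97, 98]
160 None [99, 99, 101]
170 None [98, 98, 99]
180 None [98, 98, 99]
190 None [80, 80, 80]
200 None [59, 59, 60]
210 None [86, 86, 87]
220 None [90, 90, 91]
230 None [88, 90, 92]
240 (np.int64(272), np.int64(388), 117) [60, 85, 111]
250 (np.int64(271), np.int64(388), 118) [58, 84, 110]
260 (np.int64(271), np.int64(389), 119) [59, 84, 110]
270 (np.int64(271), np.int64(389), 119) [59, 83, 109]
280 (np.int64(271), np.int64(390), 120) [60, 84, 111]
290 (np.int64(271), np.int64(390), 50) [46, 63, 82]
300 (np.int64(316), np.int64(320), 5) [46, 63, 83]
310 (np.int64(316), np.int64(320), 5) [45, 63, 83]
320 (np.int64(300), np.int64(336), 15) [46, 62, 82]
330 (np.int64(299), np.int64(337), 16) [99, 106, 116]
340 (np.int64(299), np.int64(337), 12) [54, 53, 56]
350 (np.int64(298), np.int64(338), 14) [64, 63, 66]
360 (np.int64(298), np.int64(338), 14) [64, 64, 67]
370 (np.int64(298), np.int64(338), 17) [91, 97, 106]
380 (np.int64(299), np.int64(337), 14) [99, 105, 115]
390 None [97, 104, 113]
400 (np.int64(328), np.int64(469), 142) [127, 136, 147]
410 (np.int64(200), np.int64(469), 270) [44, 78, 99]
```

Call:
jog_arm --moves '[[[0.75,0,-1.3],0,0],[[1.0,0,-1.73],0,0],[[1.0,0,-1.73],0,0],[[0,0,0],0,0]]'

```text
time_s: 15.82
tcp_pos: [0.4791, 0.1258, 0.1783]
eef_rot: [179.9, 0.2, -176.9]
contact_force: [0.3, -0.1, -0.5]
gripper_width: 0.0005
gripper_force: 0.0
```

```bash
python3 - <<'E'
from h import *
inwell();near()
p,s=wristpic();cv2.imwrite("pics/w8.png",p["pixels"])
im=p["pixels"];hsv=cv2.cvtColor(im,cv2.COLOR_BGR2HSV)
b=((hsv[...,0]>5)&(hsv[...,0]<24)&(hsv[...,1]>60)&(hsv[...,2]>20))
for r in range(170,300,8):
    k=np.where(b[r,200:470])[0];print(r,(k.min()+200,k.max()+200,len(k)) if len(k) else None,im[r,328].tolist(),end=";")
for n in("thick_carton_centre","catch_low","catch_high","platform"):
    for r in regions_of(p,n)[:2]:
        ys,xs=np.where(r["pixels"]);print("\n",n,round(r["confidence"],2),np.round(r["pixel"]),xs.min(),xs.max(),ys.min(),ys.max())
E
```

```text
G [-30.6  -7.3  59.5] tcp@ [-40.1  -7.3  43.1] Fw [ 0.  -0.1 -0.6] F [ 0.3 -0.1 -0.5] w 0.0005 -176.86 t 15.825
near edge: row 251 cols 281 371 by width [-63.3  -3.4  11.3] at x=-62 [-62.   -3.6  17.8]
170 None [91, 92, 94];178 None [93, 93, 94];186 None [94, 93, 95];194 None [95, 95, 96];202 None [96, 96, 98];210 None [95, 95, 97];218 None [94, 94, 95];226 None [56, 56, 57];234 None [57, 57, 59];242 None [87, 87, 89];250 None [84, 85, 88];258 (np.int64(281), np.int64(372), 92) [58, 82, 108];266 (np.int64(281), np.int64(372), 92) [57, 81, 106];274 (np.int64(281), np.int64(373), 93) [56, 80, 105];282 (np.int64(281), np.int64(373), 93) [55, 79, 105];290 (np.int64(316), np.int64(373), 23) [85, 95, 105];298 (np.int64(316), np.int64(320), 5) [78, 84, 92];
 thick_carton_centre 0.68 [28. 54.] 0 59 0 107

 thick_carton_centre 0.57 [325. 272.] 280 372 251 405
```

```bash
python3 - <<'E'
import cv2,numpy as np
for n in("w6","w7","w8"):
    im=cv2.imread(f"pics/{n}.png")
    print(n)
    for c in(285,303,318,333,352):
        print(c,[int(im[r,c].sum()//3) if abs(int(im[r,c,2])-int(im[r,c,0]))<30 else -int(im[r,c].sum()//3) for r in range(256,346,4)])
E
python3 - <<'E'
from h import *
s=get_state();print(s["joints"].round(1))
a=capture("side");c=capture("scene")
for q in (a,c):
    b=brown(q);n,l,st,ce=cv2.connectedComponentsWithStats(b)
    for k in range(1,n):
        if st[k][4]>25: print(st[k].tolist())
    for z in(0,15,28): print(z,proj(q,wp(V,np.array([[-60,-30,z],[-60,26,z],[60,26,z],[60,-30,z]])/1000.)).round().astype(int).tolist())
E
```

```text
w6
285 [-80, -79, -79, -79, -80, -80, -80, -82, 23, 23, 21, 21, 22, 21, 19, 22, 21, 21, 20, 20, 48, 54, 59]
303 [-80, -80, -79, -83, 137, 133, 132, 134, 131, 133, 132, 132, 133, 135, 136, 131, 129, 132, 134, 127, 48, 55, 60]
318 [-86, -85, -85, -90, 145, 142, 139, 145, 142, 140, 143, 141, 142, 143, 141, 140, 134, 137, 140, 142, 48, 55, 60]
333 [-82, -83, -84, -91, 139, 141, 143, 143, 144, 144, 141, 145, 141, 143, 142, 143, 141, 141, 136, 140, 49, 53, 60]
352 [-85, -84, -84, -93, 138, 145, 144, 145, 43, 23, 21, 21, 23, 21, 21, 21, 22, 21, 19, 20, 48, 54, 60]
w7
285 [-85, -85, -83, -82, -82, -81, -82, -82, 102, 103, 25, 25, 26, 25, 26, 26, 25, 26, 26, 31, 32, 33, 33]
303 [-85, -85, -86, -86, -86, -85, -85, -85, 103, 106, 101, 102, 99, 91, 93, 94, -72, -73, -76, -79, -79, -81, -82]
318 [-83, -84, -82, -83, -83, -84, -85, -85, -64, -64, -64, -64, -65, -64, -64, -63, -63, -68, 107, 104, 47, 54, 60]
333 [-83, -82, -82, -82, -82, -83, -83, -83, 102, 105, 101, 101, 98, 91, 92, 93, -72, -74, -79, -79, -79, -79, -82]
352 [-83, -84, -83, -83, -82, -82, -82, -83, 102, 103, 25, 27, 25, 27, 26, 27
[... 848 characters left out ...]
289, 261, 12, 14, 67]
[256, 269, 57, 46, 849]
[319, 272, 8, 6, 27]
[504, 328, 6, 9, 26]
[622, 332, 18, 10, 30]
0 [[313, 291], [308, 313], [258, 290], [264, 268]]
15 [[316, 288], [311, 310], [260, 288], [267, 265]]
28 [[319, 285], [314, 308], [263, 285], [270, 263]]
[0, 0, 83, 53, 1019]
[406, 0, 8, 14, 69]
[379, 0, 165, 144, 13771]
[337, 98, 50, 88, 1527]
[339, 109, 17, 39, 91]
[509, 122, 85, 49, 2243]
[596, 180, 13, 10, 51]
[406, 182, 7, 7, 35]
[357, 188, 62, 17, 345]
[218, 235, 23, 27, 346]
[375, 244, 27, 11, 150]
[135, 246, 78, 81, 3033]
0 [[377, 246], [401, 249], [400, 257], [373, 253]]
15 [[378, 239], [402, 243], [401, 250], [374, 246]]
28 [[379, 234], [403, 238], [402, 244], [375, 240]]
```

Call:
jog_arm --moves '[[[-1.4,0,-0.8],0,0],[[-1.37,0,-0.8],0,0],[[-0.7,0,1.2],0,0],[[-0.7,0,1.2],0,0],[[-0.7,0,1.2],0,0],[[0,0,0],0,0]]'

```text
time_s: 16.98
tcp_pos: [0.527, 0.1273, 0.1537]
eef_rot: [-179.9, -0.2, -176.9]
contact_force: [-0.3, -0.0, 0.5]
gripper_width: 0.0004
gripper_force: 0.0
```

```bash
python3 - <<'E'
from h import *
inwell();near()
E
```

```text
G [-1.3 -8.4 14.3] tcp@ [-10.8  -8.4  -2.1] Fw [-0.   0.   0.6] F [-0.3 -0.   0.5] w 0.0004 -176.93 t 16.975
near edge: row 179 cols 276 383 by width [-62.9  -3.5  11. ] at x=-62 [-62.   -3.6  13.3]
```

Call:
jog_arm --moves '[[[-0.5,0,0.87],0,0],[[-0.5,0,0.87],0,0],[[0,0,0],0,0]]'

```text
time_s: 17.4
tcp_pos: [0.5382, 0.1286, 0.138]
eef_rot: [180.0, 0.0, -176.9]
contact_force: [0.2, 0.3, 0.6]
gripper_width: 0.0009
gripper_force: 0.3
```

```bash
python3 - <<'E'
from h import *
inwell();near()
E
```

```text
G [ 0.5 -7.8 -4.9] tcp@ [ -9.   -7.8 -21.4] Fw [0.5 0.2 0.4] F [0.2 0.3 0.6] w 0.0009 -176.9 t 17.4
near edge: row 170 cols 273 385 by width [-62.1  -3.4   0.9] at x=-62 [-62.   -3.4   1. ]
```

Call:
jog_arm --moves '[[[1.0,0,-1.73],0,0],[[1.0,0,-1.73],0,0],[[1.0,0,-1.73],0,0],[[0.5,0,-4.0],0,0],[[0,0,-3.0],0,0],[[0,0,0],0,0]]'

```text
time_s: 18.2
tcp_pos: [0.5033, 0.1271, 0.2641]
eef_rot: [179.8, 0.3, -176.9]
contact_force: [-0.3, -0.2, -0.4]
gripper_width: 0.0005
gripper_force: 0.0
```

```bash
python3 - <<'E'
from h import *
inwell();near()
s=get_state();t=s["tcp_pos"]
for n in("scene","side"):
    q=capture(n);im=q["pixels"];cv2.imwrite(f"pics/{n}9.png",im)
    for dy in(-12,0,12):
      out=[]
      for dz in range(90,-31,-6):
        u=proj(q,t+[0,dy/1000,dz/1000])[0].round().astype(int);out.append((dz,int(im[u[1],u[0]].mean())))
      print(n,dy,u,out)
E
```

```text
G [ 33.4  -7.3 121.7] tcp@ [ 23.9  -7.3 105.3] Fw [-0.5 -0.2 -0.1] F [-0.3 -0.2 -0.4] w 0.0005 -176.88 t 18.2
near edge: row 189 cols 289 358 by width [-61.1  -3.6  15.4] at x=-62 [-62.   -3.6  12.9]
scene -12 [385 215] [(90, 33), (84, 35), (78, 37), (72, 53), (66, 99), (60, 99), (54, 100), (48, 99), (42, 100), (36, 101), (30, 101), (24, 95), (18, 59), (12, 50), (6, 81), (0, 104), (-6, 101), (-12, 105), (-18, 99), (-24, 101), (-30, 103)]
scene 0 [390 216] [(90, 62), (84, 49), (78, 41), (72, 41), (66, 34), (60, 38), (54, 42), (48, 33), (42, 36), (36, 39), (30, 42), (24, 43), (18, 48), (12, 74), (6, 130), (0, 102), (-6, 99), (-12, 100), (-18, 101), (-24, 102), (-30, 101)]
scene 12 [396 217] [(90, 33), (84, 37), (78, 35), (72, 77), (66, 104), (60, 99), (54, 101), (48, 100), (42, 103), (36, 100), (30, 101), (24, 102), (18, 159), (12, 174), (6, 178), (0, 179), (-6, 164), (-12, 103), (-18, 100), (-24, 99), (-30, 99)]
side -12 [302 267] [(90, 39), (84, 40), (78, 39), (72, 40), (66, 42), (60, 41), (54, 43), (48, 41), (42, 41), (36, 44), (30, 43), (24, 43), (18, 41), (12, 44), (6, 43), (0, 42), (-6, 44), (-12, 42), (-18, 43), (-24, 44), (-30, 45)]
side 0 [300 271] [(90, 40), (84, 41), (78, 42), (72, 42), (66, 42), (60, 41), (54, 41), (48, 57), (42, 49), (36, 42), (30, 44), (24, 42), (18, 42), (12, 46), (6, 45), (0, 42), (-6, 43), (-12, 44), (-18, 63), (-24, 86), (-30, 89)]
side 12 [299 276] [(90, 39), (84, 43), (78, 40), (72, 39), (66, 56), (60, 71), (54, 46), (48, 45), (42, 43), (36, 44), (30, 47), (24, 44), (18, 48), (12, 45), (6, 45), (0, 72), (-6, 85), (-12, 93), (-18, 93), (-24, 132), (-30, 152)]
```

```bash
python3 - <<'E'
from h import *
q=capture("scene");im0=cv2.imread("pics/scene0.png");im9=cv2.imread("pics/scene9.png")
def pr(im,t,yaw,offs):
    y=np.deg2rad(yaw);yt=np.array([np.sin(y),-np.cos(y),0])
    for o in offs:
        print(o,[(dz,int(im[tuple(proj(q,t+yt*o/1000+[0,0,dz/1000])[0].round().astype(int)[::-1])].mean())) for dz in range(80,-25,-5)])
print("open");pr(im0,np.array([.25252,-.62541,.19903]),-158,(-56,-50,50,56))
print("closed");pr(im9,np.array([.5033,.1271,.2641]),-176.9,(-16,-8,8,16))
E
```

```text
open
-56 [(80, 45), (75, 92), (70, 98), (65, 98), (60, 99), (55, 101), (50, 97), (45, 94), (40, 93), (35, 95), (30, 95), (25, 96), (20, 76), (15, 76), (10, 54), (5, 59), (0, 68), (-5, 52), (-10, 63), (-15, 69), (-20, 54)]
-50 [(80, 72), (75, 85), (70, 71), (65, 73), (60, 83), (55, 58), (50, 62), (45, 74), (40, 57), (35, 67), (30, 85), (25, 58), (20, 51), (15, 42), (10, 46), (5, 44), (0, 45), (-5, 42), (-10, 47), (-15, 44), (-20, 45)]
50 [(80, 27), (75, 87), (70, 93), (65, 96), (60, 97), (55, 96), (50, 92), (45, 94), (40, 89), (35, 91), (30, 97), (25, 98), (20, 63), (15, 28), (10, 30), (5, 28), (0, 29), (-5, 30), (-10, 30), (-15, 26), (-20, 26)]
56 [(80, 26), (75, 86), (70, 98), (65, 96), (60, 97), (55, 97), (50, 100), (45, 97), (40, 96), (35, 98), (30, 94), (25, 94), (20, 62), (15, 27), (10, 23), (5, 26), (0, 27), (-5, 27), (-10, 28), (-15, 27), (-20, 36)]
closed
-16 [(80, 32), (75, 33), (70, 67), (65, 100), (60, 101), (55, 100), (50, 99), (45, 99), (40, 67), (35, 70), (30, 83), (25, 88), (20, 49), (15, 45), (10, 50), (5, 49), (0, 91), (-5, 102), (-10, 100), (-15, 103), (-20, 103)]
-8 [(80, 32), (75, 37), (70, 86), (65, 99), (60, 99), (55, 99), (50, 101), (45, 98), (40, 97), (35, 98), (30, 103), (25, 103), (20, 91), (15, 53), (10, 50), (5, 91), (0, 103), (-5, 102), (-10, 98), (-15, 105), (-20, 104)]
8 [(80, 35), (75, 36), (70, 89), (65, 99), (60, 97), (55, 99), (50, 100), (45, 99), (40, 96), (35, 95), (30, 102), (25, 101), (20, 96), (15, 111), (10, 178), (5, 176), (0, 178), (-5, 128), (-10, 104), (-15, 100), (-20, 100)]
16 [(80, 32), (75, 39), (70, 71), (65, 98), (60, 101), (55, 100), (50, 98), (45, 102), (40, 94), (35, 96), (30, 88), (25, 102), (20, 112), (15, 172), (10, 172), (5, 173), (0, 179), (-5, 173), (-10, 174), (-15, 128), (-20, 97)]
```

Scene profiles show the fingers end about 20 mm short of the reported TCP, both open and closed. The first push therefore stopped halfway, with the carton still flat in the well. Since the body would meet the bolt at the centre, I'll push at x≈-28 (the platform keeps the carton flat), about 20 mm deeper.

Call:
jog_arm --moves '[[[0.2,0.1,3.0],0,0],[[0.2,0.1,3.0],0,0],[[0.2,0.1,3.0],0,0],[[0.2,0.1,3.0],0,0],[[0,0,0.6],0,0],[[-0.45,0,0.78],0,0],[[-0.45,0,0.78],0,0],[[-0.3,0,0.52],0,0],[[0,0,0],0,0]]'

```text
time_s: 19.52
tcp_pos: [0.5067, 0.1307, 0.1131]
eef_rot: [-180.0, -0.0, -176.9]
contact_force: [-2.7, -0.3, 1.0]
gripper_width: 0.0005
gripper_force: 1.3
```

```bash
python3 - <<'E'
from h import *
inwell();near()
E
```

```text
G [-39.   -4.  -10.8] tcp@ [-48.5  -4.  -27.3] Fw [-1.8 -0.1  2.2] F [-2.7 -0.3  1. ] w 0.0005 -176.93 t 19.525
near edge: row 246 cols 263 380 by width [-63.4  -3.3  -5.7] at x=-62 [-62.   -3.4   0.6]
```

Call:
jog_arm --moves '[[[-0.25,0,0.43],0,0],[[-0.25,0,0.43],0,0],[[0,0,0],0,0]]'

```text
time_s: 19.95
tcp_pos: [0.5116, 0.131, 0.1045]
eef_rot: [-180.0, 0.0, -176.9]
contact_force: [-3.5, -0.6, 2.3]
gripper_width: 0.0006
gripper_force: 1.8
```

```bash
python3 - <<'E'
from h import *
inwell();near()
E
```

```text
G [-39.1  -3.9 -20.7] tcp@ [-48.6  -3.9 -37.2] Fw [-1.9 -0.4  3.8] F [-3.5 -0.6  2.3] w 0.0006 -176.91 t 19.95
near edge: row 263 cols 263 381 by width [-55.3  -3.1 -15.9] at x=-62 [-62.   -2.7 -54.4]
```

The near edge now starts at x≈-55, so the lower catch has snapped over it. Pushing 3 mm more and retreating.

Call:
jog_arm --moves '[[[-0.15,0,0.26],0,0],[[0,0,0],0,0],[[1.0,0,-1.73],0,0],[[1.0,0,-1.73],0,0],[[1.0,0,-1.73],0,0],[[0.5,0,-3.0],0,5],[[0,0,-3.0],0,8.7],[[0,0,-3.0],0,8.7]]'

```text
time_s: 21.0
tcp_pos: [0.4776, 0.1293, 0.2468]
eef_rot: [179.9, 0.1, -176.9]
contact_force: [0.2, -0.3, -0.8]
gripper_width: 0.0248
gripper_force: 0.0
```

```bash
python3 - <<'E'
from h import *
inwell();near()
p,s=wristpic();im=p["pixels"];b=brown(p);cv2.imwrite("pics/w10.png",im)
for nm,x in(("low",-50),("lowcatch",-57),("mid",0),("high",50),("highcatch",57)):
    for y in(-25,-3,18):
        u=proj(p,wp(V,np.array([x,y,-16])/1000.))[0].round().astype(int)
        if 0<=u[0]<640 and 0<=u[1]<480: print(nm,y,u,im[u[1],u[0]],b[u[1],u[0]])
for c in(300,322,344):
    col=b[:,c];r=np.where(np.diff(col.astype(int)))[0];print(c,r)
E
```

```text
G [  2.6  -3.8 119.5] tcp@ [ -6.9  -3.8 103.1] Fw [-0.3 -0.3 -0.8] F [ 0.2 -0.3 -0.8] w 0.0248 -176.88 t 21.0
near edge: row 243 cols 286 353 by width [-52.3  -3.4  -5. ] at x=-62 [-62.   -3.2 -48.1]
low -25 [293 244] [ 56  80 106] 1
low -3 [319 244] [ 57  81 106] 1
low 18 [344 244] [ 55  78 104] 1
lowcatch -25 [293 236] [ 59  84 111] 1
lowcatch -3 [319 236] [ 96  99 105] 0
lowcatch 18 [344 236] [ 58  83 109] 1
mid -25 [293 303] [ 87 122 157] 1
mid -3 [319 303] [186 197 210] 0
mid 18 [345 303] [ 88 123 158] 1
high -25 [292 367] [56 56 59] 0
high -3 [319 367] [55 55 58] 0
high 18 [346 367] [56 56 59] 0
highcatch -25 [292 376] [64 72 84] 1
highcatch -3 [319 376] [ 95  98 104] 0
highcatch 18 [346 376] [60 62 67] 0
300 [227 334 368 375 405 420]
322 [237 279 368 372 405 420]
344 [227 334 368 375 405 420]
```

Call:
jog_arm --moves '[[[-2.0,0,-2.4],0,8.7],[[-5.0,0,-2.4],0,8.7],[[-5.0,0,-2.4],0,8.7],[[0,0,-2.4],0,8.7]]'

```text
time_s: 21.6
tcp_pos: [0.5994, 0.1356, 0.3392]
eef_rot: [-179.9, -0.1, -177.0]
contact_force: [-1.4, 0.1, -0.5]
gripper_width: 0.0724
gripper_force: 0.0
```

```bash
python3 - <<'E'
from h import *
inwell()
p,s=wristpic();im=p["pixels"];b=brown(p);cv2.imwrite("pics/w11.png",im)
for nm,x in(("low",-50),("lowcatch",-57),("mid",0),("high",50),("highcatch",57)):
    print(nm,[(proj(p,wp(V,np.array([x,y,-14])/1000.))[0].round().astype(int).tolist(),im[tuple(proj(p,wp(V,np.array([x,y,-14])/1000.))[0].round().astype(int)[::-1])].tolist()) for y in(-25,-3,18)])
for c in range(292,352,6):
    print(c,np.where(np.diff(b[:,c].astype(int)))[0])
# refine well: bar/knob etc by edges
for n in("bolt_knob","well","catch_high","catch_low"):
    for r in regions_of(p,n)[:1]:
        ys,xs=np.where(r["pixels"]);print(n,round(r["confidence"],2),np.round(r["pixel"]),xs.min(),xs.max(),ys.min(),ys.max())
print(proj(p,wp(V,np.array([[46,104,42],[46,104,22],[31,97,42],[61,111,42],[46,36,10]])/1000.)).round().tolist())
E
```

```text
G [154.4  -4.1 138.6] tcp@ [144.9  -4.1 122.1] Fw [-1.4  0.2  0.3] F [-1.4  0.1 -0.5] w 0.0724 -176.98 t 21.6
low [([298, 101], [76, 108, 141]), ([320, 101], [76, 107, 140]), ([342, 101], [74, 106, 138])]
lowcatch [([298, 95], [79, 112, 146]), ([320, 95], [105, 110, 120]), ([341, 95], [78, 111, 144])]
mid [([297, 148], [61, 88, 116]), ([320, 148], [114, 122, 133]), ([342, 148], [47, 69, 93])]
high [([296, 198], [50, 73, 96]), ([320, 198], [49, 72, 96]), ([343, 198], [51, 73, 98])]
highcatch [([296, 205], [40, 58, 78]), ([320, 205], [72, 75, 79]), ([343, 205], [42, 58, 77])]
292 [ 88 206 402 420]
298 [ 87 206 402 421]
304 [ 88 130 139 206 402 420]
310 [ 95 128 188 201 403 421]
316 [ 95 128 187 201 403 420]
322 [ 95 128 187 201 403 420]
328 [ 95 128 187 201 403 420]
334 [ 95 128 187 201 404 420]
340 [ 87 206 404 420]
346 [ 87 206 404 420]
bolt_knob 0.86 [430. 180.] 362 464 149 195
well 0.97 [353. 183.] 274 464 60 243
catch_high 0.62 [324. 203.] 306 338 201 206
catch_low 0.67 [319.  88.] 305 335 80 96
[[458.0, 168.0], [450.0, 178.0], [448.0, 151.0], [469.0, 187.0], [366.0, 184.0]]
```

Both catches are over the thick carton: low catch edge at row 95 against the carton's 87, high catch at 201 against 206. Going for the thin one.

Call:
jog_arm --moves '[[[0.9,-4.92,0],1.35,8.7],[[0.9,-4.92,0],1.35,8.7],[[0.9,-4.92,0],1.35,8.7],[[0.9,-4.92,0],1.35,8.7],[[0.9,-4.92,0],1.35,8.7],[[0.9,-4.92,0],1.35,8.7],[[0.9,-4.92,0],1.35,8.7],[[0.9,-4.92,0],1.35,8.7],[[0.9,-4.92,0],1.4,8.7],[[0,0,5.0],0,8.7],[[0,0,5.0],0,8.7],[[0,0,4.0],0,8.7]]'

```text
time_s: 23.35
tcp_pos: [0.4975, -0.3021, 0.1977]
eef_rot: [180.0, -0.1, 170.9]
contact_force: [-0.0, 0.9, -0.1]
gripper_width: 0.0874
gripper_force: 0.0
```

```bash
python3 - <<'E'
from h import *
p,s=wristpic();t=s["tcp_pos"];print(t,s["eef_rot"][2])
px=proj(p,[.497,-.302,.03])[0];print(px)
b=brown(p);b[330:]=0
m=blob(b,px);v,i=fitbox(p,m,np.array([.12,.056,.032]),(.497,-.302));print(v,i)
y=np.deg2rad(s["eef_rot"][2]);d=v[:2]-t[:2];print("tool dx,dy cm",(d@[np.cos(y),np.sin(y)]*100).round(2),(d@[np.sin(y),-np.cos(y)]*100).round(2),"turn",(s["eef_rot"][2]-(v[2]-180)+180)%360-180)
E
```

```text
[ 0.4974611  -0.30208069  0.19774334] 170.87386451321402
[319.02090889 211.54264778]
[  0.49601826  -0.30430465 171.57820922] 0.970710463151654
tool dx,dy cm 0.11 -0.24 turn 179.29565529043975
```

Call:
jog_arm --moves '[[[0.1,-0.2,5.0],-0.7,8.7],[[0,0,5.0],0,8.7],[[0,0,5.0],0,8.7],[[0,0,3.0],0,8.7],[[0,0,1.5],0,8.7],[[0,0,0],0,4.0],[[0,0,0],0,4.0],[[0,0,0],0,4.0],[[0,0,0],0,4.0],[[0,0,0],0,4.0]]' --newtons 12

```text
time_s: 24.65
tcp_pos: [0.4984, -0.3048, 0.0058]
eef_rot: [-180.0, 0.1, 171.6]
contact_force: [-0.6, 1.0, 4.4]
gripper_width: 0.0437
gripper_force: 2.2
```

Call:
jog_arm --moves '[[[0,0,-1.5],0,8.7],[[0,0,0],0,8.7],[[0,0,0],0,8.7],[[0,0,0],0,8.7],[[0,0,0],0,8.7]]'

```text
time_s: 25.28
tcp_pos: [0.4976, -0.3045, 0.0197]
eef_rot: [180.0, -0.0, 171.6]
contact_force: [0.1, 0.2, 0.2]
gripper_width: 0.0846
gripper_force: 0.0
```

```bash
python3 - <<'E'
from h import *
p,s=wristpic();t=s["tcp_pos"];print(t,s["gripper_width"],s["contact_force"])
b=brown(p);b[310:]=0
m=blob(b,(318,240));print(m.sum());ys,xs=np.where(m);print(xs.min(),xs.max(),ys.min(),ys.max())
for r in (140,180,220,260,280):k=np.where(m[r])[0];print(r,k.min() if len(k) else None,k.max() if len(k) else None)
print(proj(p,boxc((.496,-.3043),171.6,np.array([.12,.056,.032]))).round().tolist())
E
```

```text
[ 0.49761516 -0.30446937  0.01966476] 0.08457435235689124 [0.09663789 0.19624643 0.21222617]
14712.0
258 383 159 309
140 None None
180 258 382
220 260 381
260 262 378
280 263 377
[[366.0, 358.0], [373.0, 393.0], [274.0, 358.0], [267.0, 393.0], [374.0, 158.0], [384.0, 164.0], [266.0, 158.0], [257.0, 164.0]]
```

Call:
jog_arm --moves '[[[0,0,1.3],0,8.7],[[0,0,1.4],0,8.7],[[0,0,0],0,4.0],[[0,0,0],0,4.0],[[0,0,0],0,4.0],[[0,0,0],0,4.0],[[0,0,0],0,4.0]]' --newtons 12

```text
time_s: 26.2
tcp_pos: [0.4981, -0.3046, -0.0067]
eef_rot: [-180.0, 0.0, 171.6]
contact_force: [-0.2, 0.7, 1.4]
gripper_width: 0.0558
gripper_force: 12.0
```

Gripped (56 mm wide). Lifting and carrying.

Call:
jog_arm --moves '[[[0,0,-3.0],0,4.0],[[0,0,-6.0],0,4.0],[[0,0,-6.0],0,4.0],[[0,0,-6.0],0,4.0],[[0,1.5,-5.0],-0.8,4.0],[[0,5.5,-3.0],-1.6,4.0],[[0,5.5,0],-1.6,4.0],[[0,5.5,0],-1.6,4.0],[[0,5.5,0],-1.6,4.0],[[0,5.5,0],-1.6,4.0],[[0,5.5,0],-1.6,4.0],[[-0.4,5.5,0],-1.2,4.0]]'

```text
time_s: 27.7
tcp_pos: [0.522, 0.0959, 0.2827]
eef_rot: [180.0, -0.0, -176.8]
contact_force: [0.8, -0.1, -1.8]
gripper_width: 0.0559
gripper_force: 12.0
```

```bash
python3 - <<'E'
from h import *
inwell();tilt()
rows([(34,-3,80),(34,-3,59),(26,-3,50.5),(20,-3,42.6),(15,-3,34)],off=.031)
E
```

```text
G [ 57.4 -39.5 129.4] tcp@ [ 47.9 -39.5 112.9] Fw [-0.2 -0.2 -1.9] F [ 0.8 -0.1 -1.8] w 0.0559 -176.76 t 27.7
row 163 widths [ 92 147 149 150] cols [(np.int64(252), np.int64(384)), (np.int64(245), np.int64(391)), (np.int64(244), np.int64(392)), (np.int64(245), np.int64(394))]
(34, -3, 80) [0.5244 0.1326 0.2163] [-0.35  3.14  6.59]
(34, -3, 59) [0.5349 0.1332 0.1981] [-1.05 -0.    1.82]
(26, -3, 50.5) [0.5322 0.1331 0.1867] [0.27 0.   1.14]
(20, -3, 42.6) [0.531  0.133  0.1769] [0.12 0.   0.98]
(15, -3, 34) [0.531  0.133  0.1669] [0.   0.   0.99]
```

Call:
jog_arm --moves '[[[-0.15,1.6,3.3],0,4.0],[[-0.2,1.55,3.3],0,4.0],[[-0.55,0,0.9],0,4.0],[[-0.5,0,0.9],0,4.0],[[0.14,0,0.57],0,4.0],[[0.13,0,0.57],0,4.0],[[0.06,0,0.49],0,4.0],[[0.06,0,0.49],0,4.0],[[0,0,0.5],0,4.0],[[0,0,0.5],0,4.0],[[0,0,0],0,4.0]]' --newtons 8

```text
time_s: 29.12
tcp_pos: [0.5311, 0.1263, 0.1672]
eef_rot: [-180.0, -0.0, -176.8]
contact_force: [0.2, -0.2, -1.6]
gripper_width: 0.056
gripper_force: 8.0
```

```bash
cat >> h.py <<'E'
def thin_pred(p_=24,off=31,xs=62):
    """predicted near top edge row,width vs tilt"""
    for t in range(0,60,5):
        a=np.deg2rad(t);h=32-p_
        x=xs*np.cos(a)+h*np.sin(a)*1; z=-off+(xs*np.sin(a)-h*np.cos(a))  # tool x (towards robot), tool z
        dx=x-79;dz=z+185;y=-.957*dx-.29*dz;Z=-.29*dx+.957*dz
        print(t,"row",round(241+386*y/Z),"w",round(386*56/Z),end=" | ")
E
python3 - <<'E'
from h import *
inwell();tilt();near();thin_pred()
E
```

```text
G [ 9.  -9.7 23.9] tcp@ [-0.5 -9.7  7.5] Fw [-0.6 -0.2 -1.5] F [ 0.2 -0.2 -1.6] w 0.056 -176.81 t 29.125
row 173 widths [122 123 123 124] cols [(np.int64(258), np.int64(379)), (np.int64(257), np.int64(379)), (np.int64(257), np.int64(379)), (np.int64(257), np.int64(380))]
near edge: row 173 cols 258 379 by width [-46.3 -10.5  42.6] at x=-62 [-62.  -10.4   5.8]
0 row 171 w 149 | 5 row 169 w 144 | 10 row 167 w 140 | 15 row 167 w 135 | 20 row 168 w 130 | 25 row 170 w 126 | 30 row 173 w 122 | 35 row 176 w 119 | 40 row 181 w 115 | 45 row 186 w 112 | 50 row 191 w 109 | 55 row 198 w 107 |
```

Tilt is exactly 30° (row 173, width 122). Fixing y, centring and lowering.

Call:
jog_arm --moves '[[[0.1,0.3,-0.17],0,4.0],[[0.56,0.35,0.32],0,4.0],[[0.57,0,0.33],0,4.0],[[0,0,0],0,4.0],[[-0.3,0,0.52],0,4.0],[[-0.3,0,0.52],0,4.0],[[0,0,0],0,4.0]]'

```text
time_s: 30.1
tcp_pos: [0.5245, 0.1322, 0.1517]
eef_rot: [-180.0, -0.1, -176.8]
contact_force: [0.2, -0.1, -1.4]
gripper_width: 0.0557
gripper_force: 8.0
```

```bash
python3 - <<'E'
from h import *
inwell();tilt();near()
E
```

```text
G [-4.3 -3.4 13.6] tcp@ [-13.8  -3.4  -2.8] Fw [-0.5 -0.1 -1.3] F [ 0.2 -0.1 -1.4] w 0.0557 -176.83 t 30.1
row 173 widths [123 123 123 124] cols [(np.int64(257), np.int64(379)), (np.int64(257), np.int64(379)), (np.int64(257), np.int64(379)), (np.int64(257), np.int64(380))]
near edge: row 173 cols 257 379 by width [-59.   -4.6  33.8] at x=-62 [-62.   -4.6  26.9]
```

Call:
jog_arm --moves '[[[-0.2,0,0.35],0,4.0],[[0,0,0],0,6.8],[[0,0,0],0,6.8],[[0,0,0],0,6.8],[[0,0,-3.0],0,6.8],[[0,0,-5.0],0,6.8],[[2.5,0,1.5],0,0],[[2.5,0,1.5],0,0],[[0,0,0],0,0],[[0,0,0],0,0],[[0,0,0],0,0]]'

```text
time_s: 31.58
tcp_pos: [0.4774, 0.13, 0.1994]
eef_rot: [180.0, 0.0, -176.8]
contact_force: [0.3, 0.3, 0.2]
gripper_width: 0.0235
gripper_force: 0.0
```

```bash
python3 - <<'E'
from h import *
inwell();tilt();near()
E
```

```text
G [-21.3  -3.1  78.5] tcp@ [-30.8  -3.1  62.1] Fw [0.4 0.2 0.1] F [0.3 0.3 0.2] w 0.0235 -176.82 t 31.575
row 239 widths [90 90 90 91] cols [(np.int64(273), np.int64(362)), (np.int64(273), np.int64(362)), (np.int64(273), np.int64(362)), (np.int64(273), np.int64(363))]
near edge: row 239 cols 273 362 by width [-62.1  -4.4  29.4] at x=-62 [-62.   -4.4  29.7]
```

Near top edge is at (-62, z 29.4), just as it should be when resting on the ramps. Full stroke now.

Call:
jog_arm --moves '[[[0,0,1.8],0,0],[[0,0,1.85],0,0],[[0,0,0],0,0],[[-0.5,0,0.87],0,0],[[-0.5,0,0.87],0,0],[[-0.5,0,0.87],0,0],[[-0.5,0,0.87],0,0],[[-0.5,0,0.87],0,0],[[-0.5,0,0.87],0,0],[[-0.5,0,0.87],0,0],[[0,0,0],0,0]]'

```text
time_s: 33.05
tcp_pos: [0.5122, 0.1318, 0.1012]
eef_rot: [-180.0, 0.0, -176.8]
contact_force: [-0.6, -0.0, 3.1]
gripper_width: 0.0003
gripper_force: 1.4
```

```bash
python3 - <<'E'
from h import *
inwell();near()
E
```

```text
G [-40.2  -3.2 -23.9] tcp@ [-49.7  -3.2 -40.4] Fw [1. 0. 3.] F [-0.6 -0.   3.1] w 0.0003 -176.81 t 33.05
near edge: row 264 cols 258 377 by width [-55.7  -4.5 -17.7] at x=-62 [-62.   -4.5 -54.7]
```

Call:
jog_arm --moves '[[[-0.1,0,0.17],0,0],[[0,0,0],0,0],[[1.0,0,-1.73],0,0],[[1.0,0,-1.73],0,0],[[1.0,0,-1.73],0,0],[[0,0,-4.0],0,4],[[0,0,-5.0],0,4],[[-4.0,0,-3.5],0,4],[[-5.0,0,-3.0],0,4],[[-3.0,0,-2.0],0,4],[[0,0,0],0,4]]'

```text
time_s: 34.48
tcp_pos: [0.6036, 0.1368, 0.3285]
eef_rot: [180.0, 0.1, -176.9]
contact_force: [-0.5, 0.8, -0.5]
gripper_width: 0.0396
gripper_force: 0.0
```

```bash
python3 - <<'E'
from h import *
inwell()
p,s=wristpic();im=p["pixels"];b=brown(p);cv2.imwrite("pics/w12.png",im)
for c in range(292,352,6):
    print(c,np.where(np.diff(b[:,c].astype(int)))[0])
for n in("bolt_knob","catch_high","catch_low"):
    for r in regions_of(p,n)[:1]:
        ys,xs=np.where(r["pixels"]);print(n,round(r["confidence"],2),np.round(r["pixel"]),xs.min(),xs.max(),ys.min(),ys.max())
# dark knob
g=im.max(2);m=(g[120:230,400:500]<45).astype(np.uint8);n,l,st,ce=cv2.connectedComponentsWithStats(m)
k=1+st[1:,4].argmax();print("dark",st[k]+[400,120,0,0,0]);ys,xs=np.where(l==k)
for r in np.unique(ys)[::4]:print(r+120,xs[ys==r].min()+400,xs[ys==r].max()+400,end="; ")
K=np.array([[x,y,z] for x in(31,61) for y in(97,111) for z in(10,42)])
print(proj(p,wp(V,K/1000.)).round().tolist())
E
```

```text
G [152.8  -3.1 127.1] tcp@ [143.3  -3.1 110.7] Fw [-0.6  0.8 -0.2] F [-0.5  0.8 -0.5] w 0.0396 -176.86 t 34.475
292 [ 81 203 402 420]
298 [ 81 203 403 420]
304 [ 88 123 184 200 403 420]
310 [ 89 123 184 197 403 420]
316 [ 89 123 184 197 403 420]
322 [ 89 123 184 197 404 420]
328 [ 89 123 184 197 404 420]
334 [ 89 123 184 197 404 420]
340 [ 81 203 404 420]
346 [ 81 203 405 420]
bolt_knob 0.7 [123. 225.] 69 185 184 268
catch_high 0.73 [315. 198.] 303 336 197 204
catch_low 0.8 [318.  81.] 303 335 72 90
dark [ 439  145   30   47 1080]
145 453 463; 149 448 465; 153 446 465; 157 443 466; 161 440 466; 165 439 466; 169 440 467; 173 440 467; 177 440 467; 181 441 464; 185 441 460; 189 442 456; [[438.0, 163.0], [451.0, 146.0], [455.0, 163.0], [470.0, 146.0], [441.0, 197.0], [455.0, 183.0], [458.0, 197.0], [473.0, 183.0]]
```

Both catches hold the thin carton too: low edge 89 against 81, high edge 197 against 203. The knob is at about V(46, 102.5). Going to grip it across its 14 mm.

```bash
python3 - <<'E'
from h import *
rows([(58,102.5,55),(28.5,102.5,2)],off=0.)
E
```

```text
(58, 102.5, 55) [0.5519 0.2398 0.2376] [ 4.33 10.58  8.93]
(28.5, 102.5, 2) [0.5528 0.2398 0.177 ] [-0.1  -0.    6.06]
```

Call:
jog_arm --moves '[[[2.2,5.3,2.0],0,5],[[2.1,5.28,2.0],0,5],[[0,0,2.4],0,5],[[0,0,2.5],0,5],[[0,0,0],0,5]]'

```text
time_s: 35.3
tcp_pos: [0.5515, 0.2394, 0.2363]
eef_rot: [-179.9, -0.2, -176.8]
contact_force: [0.4, -0.3, 0.6]
gripper_width: 0.05
gripper_force: 0.0
```

```bash
python3 - <<'E'
from h import *
inwell()
p,s=wristpic();im=p["pixels"];cv2.imwrite("pics/w13.png",im)
K=np.array([[x,y,z] for x in(31,61) for y in(95.5,109.5) for z in(10,42)])
print(proj(p,wp(V,K/1000.)).round().tolist())
g=im.max(2)
for r in range(150,330,8):
    k=np.where(g[r,270:370]<48)[0]+270;print(r,(k.min(),k.max(),len(k)) if len(k) else None,end="; ")
E
```

```text
G [ 66.5 102.1  70.5] tcp@ [ 57.  102.1  54. ] Fw [ 0.6 -0.4  0.3] F [ 0.4 -0.3  0.6] w 0.05 -176.76 t 35.3
[[310.0, 251.0], [308.0, 239.0], [331.0, 251.0], [333.0, 239.0], [309.0, 298.0], [308.0, 293.0], [332.0, 298.0], [334.0, 293.0]]
150 None; 158 None; 166 None; 174 None; 182 None; 190 None; 198 None; 206 None; 214 None; 222 None; 230 None; 238 None; 246 (np.int64(308), np.int64(329), 22); 254 (np.int64(307), np.int64(330), 24); 262 (np.int64(307), np.int64(330), 24); 270 (np.int64(307), np.int64(330), 24); 278 (np.int64(307), np.int64(330), 24); 286 (np.int64(307), np.int64(330), 24); 294 (np.int64(311), np.int64(326), 16); 302 None; 310 None; 318 None; 326 None;
```

The knob is centred on the tool (cols 307–330). Descending and gripping.

Call:
jog_arm --moves '[[[-0.1,0,2.2],0,5],[[0,0,2.2],0,5],[[0,0,1.5],0,5],[[0,0,0],0,0.6],[[0,0,0],0,0.6],[[0,0,0],0,0.6],[[0,0,0],0,0.6],[[0,0,0],0,0.6],[[0,0,0],0,0.6]]' --newtons 25

```text
time_s: 36.48
tcp_pos: [0.5548, 0.2402, 0.1793]
eef_rot: [180.0, 0.0, -176.8]
contact_force: [-0.6, -0.3, 2.0]
gripper_width: 0.0138
gripper_force: 25.0
```

Call:
jog_arm --moves '[[[0.31,0,-0.54],0,0.6],[[0.31,0,-0.54],0,0.6],[[0,0,0],0,0.6],[[0,-1.0,0],0,0.6],[[0,-1.0,0],0,0.6],[[0,-1.0,0],0,0.6],[[0,-1.0,0],0,0.6],[[0,0,0],0,0.6]]'

```text
time_s: 37.48
tcp_pos: [0.5511, 0.1985, 0.19]
eef_rot: [-180.0, 0.0, -176.9]
contact_force: [5.7, -0.6, 0.1]
gripper_width: 0.0136
gripper_force: 25.0
```

```bash
python3 - <<'E'
from h import *
inwell()
E
```

```text
G [41.  61.3 31.7] tcp@ [31.5 61.3 15.2] Fw [ 4.9 -0.9 -2.8] F [ 5.7 -0.6  0.1] w 0.0136 -176.86 t 37.475
```

Call:
jog_arm --moves '[[[0,-0.3,0],0,0.6],[[0,-0.2,0],0,0.6],[[0,0,0],0,0.6],[[-0.31,0,0.54],0,0.6],[[-0.31,0,0.54],0,0.6],[[0,0,0],0,0.6]]'

```text
time_s: 38.22
tcp_pos: [0.5576, 0.1949, 0.1792]
eef_rot: [-180.0, 0.0, -176.8]
contact_force: [2.8, 0.3, 3.9]
gripper_width: 0.0136
gripper_force: 25.0
```

```bash
python3 - <<'E'
from h import *
inwell()
E
```

```text
G [41.1 57.4 19.2] tcp@ [31.6 57.4  2.8] Fw [4.4 0.2 2. ] F [2.8 0.3 3.9] w 0.0136 -176.8 t 38.225
```

Call:
jog_arm --moves '[[[0,0,0],0,3.5],[[0,0,0],0,3.5],[[0,0,0],0,3.5],[[0,0,0],0,3.5],[[0,0,-2.0],0,3.5],[[0,0,-4.0],0,3.5],[[-1.0,0,-4.0],0,3.5],[[-2.5,-3.0,-3.0],0,3.5],[[-2.0,-3.0,-2.5],0,3.5],[[0,0,0],0,3.5]]'

```text
time_s: 39.48
tcp_pos: [0.617, 0.1368, 0.3354]
eef_rot: [180.0, 0.2, -177.0]
contact_force: [0.6, 0.6, -0.8]
gripper_width: 0.0349
gripper_force: 0.0
```

```bash
python3 - <<'E'
from h import *
inwell()
p,s=wristpic();im=p["pixels"];b=brown(p);cv2.imwrite("pics/w14.png",im)
g=im.max(2)
for dy in(46,45,40,0):
    K=np.array([[x,y-dy,z] for x in(31,61) for y in(95.5,109.5) for z in(10,42)]);u=proj(p,wp(V,K/1000.));print(dy,u.min(0).round(),u.max(0).round())
m=(g[60:280,230:520]<46).astype(np.uint8);n,l,st,ce=cv2.connectedComponentsWithStats(m);print([(q+[230,60,0,0,0]).tolist() for q in st[1:] if q[4]>150])
r=regions_of(p,"bolt_knob")[:1]
for q in r:
    ys,xs=np.where(q["pixels"]);print("knob/bolt",round(q["confidence"],2),xs.min(),xs.max(),ys.min(),ys.max())
print("bar end pred",proj(p,wp(V,np.array([[39,-10,10],[53,-10,10]])/1000.)).round().tolist())
for y in(-25,-15,-6,5,15):
    u=proj(p,wp(V,np.array([46,y,8])/1000.))[0].round().astype(int);print(y,u,im[u[1],u[0]].tolist())
for c in range(280,350,8):print(c,np.where(np.diff(b[:330,c].astype(int)))[0])
E
```

```text
G [167.8  -3.9 126.5] tcp@ [158.3  -3.9 110. ] Fw [ 0.1  0.5 -1. ] F [ 0.6  0.6 -0.8] w 0.0349 -176.95 t 39.475
46 [382. 127.] [409. 180.]
45 [383. 127.] [411. 180.]
40 [389. 127.] [417. 180.]
0 [436. 127.] [471. 179.]
[[385, 126, 24, 49, 969], [303, 214, 39, 6, 214]]
knob/bolt 0.62 310 408 125 174
bar end pred [[312.0, 155.0], [312.0, 171.0]]
-25 [294 164] [56, 80, 106]
-15 [306 164] [124, 133, 144]
-6 [316 164] [103, 106, 112]
5 [330 164] [102, 105, 112]
15 [341 164] [102, 105, 112]
280 []
288 [151 152 156 185]
296 [ 67 186]
304 [ 67 108 168 185]
312 [ 75 108 171 181]
320 [ 74 108 172 181]
328 [ 74 108 171 181]
336 [ 73 151 171 181]
344 [ 66 152 171 185]
```

The bolt is closed and down: knob at (385–408,126–174) as predicted for a slide of 45–46 mm with zero lift, and bar end at col 310. Both catches still hold, so I'm handing in.

```bash
python3 -c "
from plant import *
print(close_job())"
```

```text
the job is handed in; nothing more can be done
None
```

I handed the job in at about 40 s. By the wrist camera, both catches hold the thick and then the thin carton, the bolt has dropped into the far notch, and the arm was clear. I planned no contact with the big carton, cartridge or can but did not re-check them at the end, and the thick carton needed three push attempts before it caught.

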